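Set the bench shear's hold-down with a 5 mm feeler

ROBOT

A 6-joint arm with a two-finger parallel gripper is mounted at the origin on the work surface. World frame = base frame: x ahead of the robot, y to its left, z up, the work surface at z = 0. Lengths are in m, angles in rad, forces in N, time in s.
With the tool pointing down it reaches from about 0.425 to 0.95 m from the base axis. Payload 3.5 kg.
Tool frame: the origin (TCP) lies at the very end of the fingers, on their centre line; the grasp point (between the pads) lies 19 mm behind it; y points along the fingers, z is the direction in which the jaws open and shut, and the axes are right-handed (so a half turn about y gives the same grasp; the last joint's range is limited). The gripper opens to 85 mm and grips with 20 to 120 N. Pads are 22 mm wide; open, the fingers measure 114 mm over their backs; the gripper's body (76 mm by 85 mm) begins 54 mm behind the grasp point. The pads swing forward as they close: fully open they stand 13 mm farther back than shut.
Start: joints at [-0.15, 0.286, 1.577, -0, 1.279, -0.15], TCP at [0.675, 0, 0.231] pointing down, gripper open.
Joint ranges: [-2.77, 2.77], [-0.9, 2.22], [0.21, 2.48], [-1.53, 4.67], [0.24, 2.81], [-2.84, 2.84]. Speed limits (rad/s): [2.79, 2.79, 3.14, 3.14, 3.14, 3.14].

INTERFACE

Orientations are given as a unit quaternion [x, y, z, w].
In Python, from plant import ctrl, cams gives the robot as it stands.
- The arm moves only by the tool play_rows, never from a script. Its argument "steps" is a list of rows, each an object of numbers: "claw": the finger opening in cm, from 0 to 8.54; "tx", "ty", "tz": the shift along the tool's x, y, z in cm; "ax", "ay", "az": the turn, a rotation vector about the tool's x, y, z in degrees. A call has 1 to 12 rows; each row is the pose to reach, as a shift and turn from the pose commanded when the call began, along the tool's axes at that moment; what a row does not reach only later rows make up. A row lasts 1/12 s, in which the tool goes at most 41.7 mm and 7.16 degrees, less where a joint would pass 70% of its speed; a pose out of reach is approached as far as the arm can. A call with a gripper value outside its range is refused whole. The fingers move at their own pace and stop on an object; "grip_force" is the grip in N (left out, the last holds). Time passes only in rows, so rows that repeat a pose let the fingers close. It gives the time, the measured TCP pose, the force and the opening at its end, in the units of the state.
- ctrl.get_state(): the state, without advancing time (a new reading comes with each control period).
- cams.read_camera(name): name is "scene" or "side" or "wrist"; returns (picture, depth): 420x560x3 uint8, blue, green, red; 420x560 float32, m along the optical axis (not along the pixel's ray), 0 where there is no reading.
- cams.camera_model(name): a dict with "intrinsics" (3x3 intrinsics, pixels), "rvec" (rotation vector, rad) and "tvec" (3), from world to camera coordinates, as OpenCV has them; the wrist camera has in their place "tool_from_camera" (4x4, takes a point from camera to tool coordinates, whose origin is the TCP and whose axes are the tool frame's). Camera axes: x right, y down, z forward; pixel columns grow to the right and rows downward; lengths in m; the calibration is good to about 2 mm. A picture is of the moment at which its call begins: read the wrist's pose just before it. camera_model takes no time and is no camera call.
- ctrl.sign_off(): hands the job in, once; it reports no verdict.
The state is a dict: "time": time; "qpos": joint angles; "dq": joint speeds; "joint_efforts": joint torques, N m; "eef_pos": TCP position; "tcp_rot": TCP orientation; "contact_force": force on the tool from outside, world axes, zero at the start; "wrist_torque": the same for the moment, N m; "opening": opening from 0.0 (shut) to 1.0 (fully open).
Only numpy, scipy, OpenCV 4.12 (cv2) and the standard library are available. Lean on these libraries where they do the work, as an engineer would, in place of code of your own. Each camera call takes 0.05 s, during which the arm holds its last target.

TASK

Set the bench shear's hold-down for 5 mm stock: take the red-handled 5 mm gauge from the tray, slide its leaf flat along the bed and right through under the raised foot, let go of it and press the palm knob down until the foot nips the leaf, then swing the clamp lever all the way over to its stop. Draw the gauge slowly straight out by its handle, feeling that it drags under the foot, and lay it down flat in the tray again. Press gently enough not to jam the leaf, do not drop the gauge, and leave the yellow gauge, the hammer and the flat bar alone.

Things in the scene. Friction and masses are not known exactly. Their poses are not given: they have to be found in the camera images.
- shear: Blue bench lever shear bolted to the bench, 240 mm wide along its blades, its empty lever socket 340 mm high at y = 165 mm. Origin on the bench under the cut; x is the feed direction (from the robot's side into the open jaw), y to the left along the blades, z up.
- bed (a point): Point on top of the shear's flat steel bed (110 mm above the bench) right under the hold-down foot; axes like the shear's. The bed reaches 187 mm from here towards -x, 45 mm towards +x and 70 mm to each side. A blue post stands on it at y = 50 to 70 mm and carries the boss (40 mm wide, 44 mm deep) that guides the hold-down bar, 56 to 96 mm above the bed.
- guard (a point): Centre of the clear finger guard with yellow edges: an upright plate 104 mm wide, 65 mm high and 4 mm thick that hangs 71 mm in front of the foot (towards -x), from 50 to 115 mm above the bed. The front of a gauge's handle passes under it, but not a hand: a gripper that holds the handle on the bed must lean back, away from the jaw, by about 40 degrees.
- holddown: Sliding hold-down: steel foot 30 x 30 x 8 mm on a 16 mm square upright bar with a black palm knob (36 mm across) on top. Origin at the centre of the foot's underside, axes like the shear's; the foot starts 9 to 16 mm over the bed. Unclamped, 1.5 N pushes it down, 6.5 N pulls it up, and friction keeps it where it is left. Pressed with 8 to 15 N it nips the leaf and keeps a nip of up to 6 N; over 40 N jams it.
- knob_top (a point): Centre of the flat top of the black palm knob, 122 mm above the foot's underside.
- clamp (a joint): Angle in rad of the orange-ended clamp lever that locks the hold-down bar: 0 loose (lever leans to the left, +y of the shear, 0.75 rad from upright), 1.4 locked against its stop (leans to the right). Starts below 0.15. It turns about the shear's x axis, takes 1 to 2 N at the ball, bites at the end of its swing and stays where it is left.
- clamp_ball (a point): Centre of the orange ball (20 mm) at the end of the clamp lever, 70 mm from the lever's axis; the lever is a 10 mm round rod swinging over the top in an upright plane at shear x = -80 mm, between the guard and the knob; the ball stays above the top edge of the guard.
- clamp_axis (a point): Point on the clamp lever's axis in the plane of the lever, 186 mm above the bench; axes like the shear's.
- tray: Grey steel gauge tray, 250 x 250 mm outside, 18 mm high, 5 mm walls and floor, fixed on the bench. Origin at the centre of its underside.
- gauge5_grip (a point): Centre of the red handle of the 5 mm setting gauge: handle 56 long (x) x 18 wide (y) x 24 mm high (z), flat underside 12 mm below this point. x points along the gauge towards the leaf, z up as it lies. The gauge weighs about 120 g.
- gauge5_tip (a point): Middle of the end of the 5 mm gauge's steel leaf: leaf 20 mm wide, 5 mm thick, 60 mm long ahead of the handle, its underside flush with the handle's. This point is 88 mm ahead of the handle's centre and 2.5 mm above the underside.
- gauge8_grip (a point): Centre of the yellow handle of the 8 mm setting gauge, otherwise the same size; lies in the tray too. To be left alone.
- hammer_mid (a point): Cross-peen hammer lying on the bench, 280 mm long, wooden shaft. To be left alone.
- flatbar: Flat steel bar 220 x 30 x 5 mm lying on the bench. To be left alone.
Not all that is in view belongs to the job. Leave any black look-alike of the part that bears gauge5_grip alone.

How it is judged:
On the way, in this order (a step that is already met when the one before it is completed fails the run):
1. the leaf of the 5 mm gauge lies flat on the bed, through under the hold-down foot (tip at least 8 mm past the foot's centre, within 10 mm of its middle line), the clamp still loose (x of gauge5_tip in the frame of holddown above 0.008 m and y of gauge5_tip in the frame of holddown between -0.01 and 0.01 m and angle between gauge5's own z axis and vertical below 0.08 rad and z of gauge5_tip in the frame of shear between 0.111 and 0.1155 m and value of joint clamp below 0.5 rad), for 0.2 s.
2. the foot has been pressed down and, with the fingers off the hold-down, nips the leaf on the bed (over 1 N), the clamp still loose (contact force between holddown and gauge5 above 1 N and contact force between the fingers and holddown below 0.1 N and x of gauge5_tip in the frame of holddown above 0.008 m and angle between gauge5's own z axis and vertical below 0.08 rad and value of joint clamp below 0.5 rad), for 0.2 s.
3. the clamp lever is swung over to its stop (over 1.25 rad) with the leaf still nipped (value of joint clamp above 1.25 rad and contact force between holddown and gauge5 above 0.8 N and x of gauge5_tip in the frame of holddown above 0.006 m), for 0.2 s.
4. held by the fingers, the leaf is being drawn out and drags under the foot (over 0.8 N of nip while it moves, its tip passing the foot's centre) (contact force between holddown and gauge5 above 0.8 N and x of gauge5_tip in the frame of holddown between -0.012 and 0.005 m and linear speed of gauge5 above 0.003 m/s and contact force between the fingers and gauge5 above 1 N and value of joint clamp above 1.25 rad), for 0.06 s.
At the end, for the whole second after the job is handed in: The hold-down foot stands 4.2 to 6.0 mm over the bed, the clamp lever is at its stop (over 1.25 rad), and the 5 mm gauge lies flat, right way up and at rest on the tray's floor, wholly inside it; the 8 mm gauge is where it was (15 mm) (z of holddown in the frame of shear between 0.1142 and 0.116 m and value of joint clamp above 1.25 rad and x of gauge5_tip in the frame of tray between -0.122 and 0.122 m and y of gauge5_tip in the frame of tray between -0.122 and 0.122 m and x of gauge5_grip in the frame of tray between -0.122 and 0.122 m and y of gauge5_grip in the frame of tray between -0.122 and 0.122 m and z of gauge5_grip in the frame of tray below 0.02 m and angle between gauge5's own z axis and vertical below 0.08 rad and linear speed of gauge5 below 0.01 m/s and distance of gauge8_grip from where it was at the start of the episode below 0.015 m); the robot touches nothing.
It fails at once if the leaf is jammed: more than 40 N between hold-down and gauge (contact force between holddown and gauge5 above 40 N).
It fails at once if the gauge is dropped (falls free at over 0.6 m/s) (linear speed of gauge5 above 0.6 m/s and contact force between the fingers and gauge5 below 0.1 N).
It fails at once if the 8 mm gauge, hammer or flat bar is moved by more than 15 mm (distance of any of gauge8_grip, hammer_mid, flatbar from where it was at the start of the episode above 0.015 m).
It also fails if it takes over 70 s, if anything falls off the work surface, if the arm or the gripper's body presses on something with over 40 N, if the wrist force passes 120 N, or if a joint passes its speed limit or range.

## Working session

There is one attempt and no reset: what is moved stays moved. The work goes in short steps, Python scripts to look and compute and a tool call to move; the robot and the scene stay as the last step left them, time stands still between calls to the robot, and variables do not carry over. Pictures are saved under pics/ and viewed, and the job is handed in when it is done.

Besides the shell and the picture viewer there is one more tool, called after "Call:" in YAML: its name, and indented under it one key for each argument. play_rows: Moves the arm, as the interface text tells. Its arguments: {"type":"object","properties":{"steps":{"type":"array","items":{"type":"object","properties":{"claw":{"type":"number"},"tx":{"type":"number"},"ty":{"type":"number"},"tz":{"type":"number"},"ax":{"type":"number"},"ay":{"type":"number"},"az":{"type":"number"}}}},"grip_force":{"type":"number"}},"required":["steps"]}

```bash
ls -la; mkdir -p pics
python3 - <<'E'
from plant import ctrl,cams
import cv2,numpy as np
print(ctrl.get_state())
for n in ["scene","side","wrist"]:
    im,d=cams.read_camera(n)
    cv2.imwrite(f"pics/{n}0.png",im); np.save(f"pics/{n}0.npy",d)
    m=cams.camera_model(n); print(n,m)
E
```

```text
total 12
drwxr-xr-x  3 agent agent 4096 Dec  7 06:13 .
drwxr-xr-x 23 root  root  4096 Dec  7 06:13 ..
drwxr-xr-x  2 agent agent 4096 Dec  7 06:13 pics
{'time': 0.0, 'qpos': array([-1.49982001e-01,  2.87202789e-01,  1.57820698e+00,  4.54236223e-06,
        1.27860464e+00, -1.50007899e-01]), 'dq': array([ 0.00080224, -0.00036804, -0.00132374,  0.00103051,  0.00220775,
        0.00075047]), 'joint_efforts': array([-1.79628755e-04, -4.05981302e+01, -2.92628127e+01, -1.54224781e-04,
        5.81841552e-03,  3.74769741e-06]), 'eef_pos': array([6.74328811e-01, 1.44266878e-04, 2.29906203e-01]), 'tcp_rot': array([-0.50051271,  0.50068351, -0.49930346,  0.49949885]), 'contact_force': array([ 0.32209578, -0.16946315, -0.387626  ]), 'wrist_torque': array([ 0.00927267,  0.01512404, -0.02672233]), 'opening': 0.9995615924484409}
scene {'intrinsics': array([[466.87589828,   0.        , 282.62316765],
       [  0.        , 466.87589828, 213.32391725],
       [  0.        ,   0.        ,   1.        ]]), 'rvec': array([ 2.24230006,  0.60925906, -0.27310398]), 'tvec': array([-0.34675301, -0.13479799,  1.59261369])}
side {'intrinsics': array([[420.56108364,   0.        , 279.62740897],
       [  0.        , 420.56108364, 208.16491644],
       [  0.        ,   0.        ,   1.        ]]), 'rvec': array([ 0.06926504, -2.88761221,  1.2045409 ]), 'tvec': array([0.48241128, 0.22990066, 1.21907938])}
wrist {'intrinsics': array([[345.31284539,   0.        , 280.68901276],
       [  0.        , 345.31284539, 206.74795357],
       [  0.        ,   0.        ,   1.        ]]), 'tool_from_camera': array([[ 6.63758626e-04,  9.53234262e-01,  3.02231702e-01,
        -7.71489406e-02],
       [ 2.23633678e-04, -3.02231903e-01,  9.53234403e-01,
        -1.41821477e-01],
       [ 9.99999755e-01, -5.65128371e-04, -4.13784316e-04,
         7.86210453e-04],
       [ 0.00000000e+00,  0.00000000e+00,  0.00000000e+00,
         1.00000000e+00]])}
```

View pics/scene0.png

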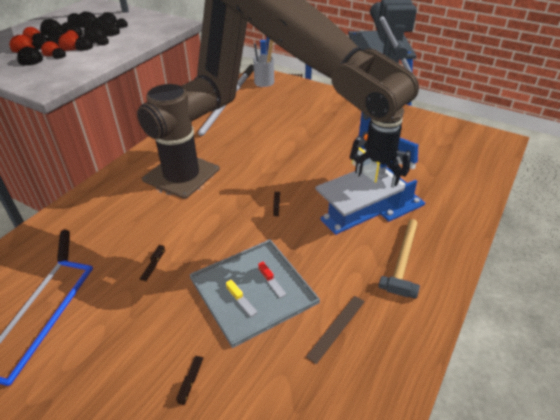

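View pics/side0.png

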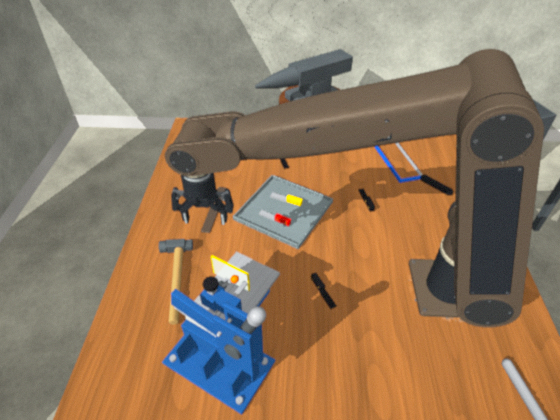

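View pics/wrist0.png

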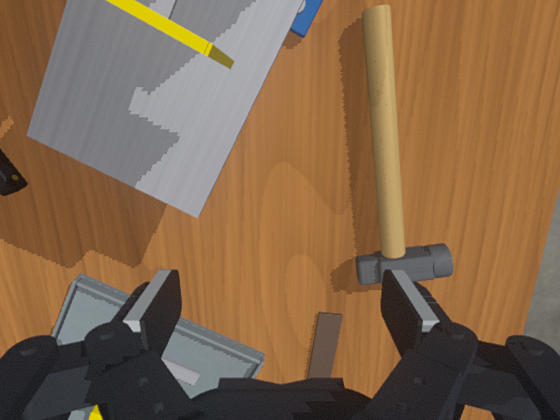

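The scene view has the tray centre at about (255,292), the red handle at (267,271) and the yellow one at (234,290). The black-handled items at (277,204), (152,262) and (190,380) are look-alikes. The arm hides most of the shear, but the wrist view shows the bed's front edge from (28,135) to (197,215). Next I'll measure the gauges, tray and bed.

```bash
cat > h.py <<'E'
import numpy as np,cv2,json
from scipy.spatial.transform import Rotation as R
from plant import ctrl,cams
def st(): return ctrl.get_state()
def cam_T(n,s=None):
    m=cams.camera_model(n); K=m["intrinsics"]
    if n=="wrist":
        s=s or st(); T=np.eye(4);T[:3,:3]=R.from_quat(s["tcp_rot"]).as_matrix();T[:3,3]=s["eef_pos"]
        return K,T@m["tool_from_camera"]
    T=np.eye(4);T[:3,:3]=cv2.Rodrigues(m["rvec"])[0];T[:3,3]=m["tvec"]
    return K,np.linalg.inv(T)
def shot(n,tag):
    s=st(); K,T=cam_T(n,s); im,d=cams.read_camera(n)
    cv2.imwrite(f"pics/{tag}.png",im); np.savez(f"pics/{tag}.npz",im=im,d=d,K=K,T=T); return im,d,K,T
def load(tag):
    z=np.load(f"pics/{tag}.npz"); return z["im"],z["d"],z["K"],z["T"]
def pts(d,K,T):
    v,u=np.mgrid[:d.shape[0],:d.shape[1]]
    c=np.stack([(u-K[0,2])/K[0,0]*d,(v-K[1,2])/K[1,1]*d,d],-1)
    return c@T[:3,:3].T+T[:3,3]
def ray(uv,K,T,z):
    r=T[:3,:3]@np.array([(uv[0]-K[0,2])/K[0,0],(uv[1]-K[1,2])/K[1,1],1]); o=T[:3,3]
    return o+r*(z-o[2])/r[2]
def proj(p,K,T):
    c=np.linalg.inv(T)@np.append(p,1); return K[:2,:2]@(c[:2]/c[2])+K[:2,2]
def Rtool(y,z):
    """tool rot with tool y (finger dir) and z (jaw open dir)"""
    y=np.array(y,float);y/=np.linalg.norm(y);z=np.array(z,float);z-=y*(z@y);z/=np.linalg.norm(z)
    return np.column_stack([np.cross(y,z),y,z])
def delta(p,Rm,s=None):
    """row numbers from measured pose to target pose"""
    s=s or st(); R0=R.from_quat(s["tcp_rot"]).as_matrix()
    t=R0.T@(np.array(p)-s["eef_pos"])*100; a=np.degrees(R.from_matrix(R0.T@Rm).as_rotvec())
    return dict(t=np.round(t,2).tolist(),a=np.round(a,1).tolist())
def show(tag,name,box,k=4):
    im=load(tag)[0]; x0,y0,x1,y1=box; c=cv2.resize(im[y0:y1,x0:x1],None,fx=k,fy=k,interpolation=cv2.INTER_CUBIC)
    cv2.imwrite(f"pics/{name}.png",c)
E
python3 - <<'E'
from h import *
for n in ["scene","side","wrist"]:
    K,T=cam_T(n); im=cv2.imread(f"pics/{n}0.png"); d=np.load(f"pics/{n}0.npy"); np.savez(f"pics/{n}0.npz",im=im,d=d,K=K,T=T)
    P=pts(d,K,T); hsv=cv2.cvtColor(im,cv2.COLOR_BGR2HSV); H,S,V=cv2.split(hsv)
    for nm,m in dict(red=((H<6)|(H>174))&(S>180)&(V>100),yel=(H>22)&(H<34)&(S>150)&(V>120),org=(H>6)&(H<18)&(S>220)&(V>200)).items():
        nn,l,stt,ce=cv2.connectedComponentsWithStats(m.astype(np.uint8))
        for i in range(1,nn):
            if stt[i,4]>25 :
                q=P[(l==i)&(d>0)]
                print(n,nm,ce[i].round(0),stt[i,4],q.mean(0).round(4),q.max(0).round(3),q.min(0).round(3))
    if n=="wrist":
        print("T tool",T.round(3))
        for uv in [(32,135),(197,211),(100,100),(150,60)]: print(uv,P[uv[1],uv[0]].round(4),ray(uv,K,T,.11).round(4))
show("scene0","crop_tray",(180,230,330,350),5)
show("side0","crop_side",(140,160,340,420),3)
E
```

```text
scene red [23. 38.] 258 [-1.261   0.3702  0.0879] [-1.199  0.482  0.112] [-1.349  0.292  0.057]
scene red [68. 39.] 216 [-1.0628  0.4703  0.0902] [-1.015  0.576  0.116] [-1.165  0.422  0.058]
scene red [49. 47.] 123 [-1.08    0.3698  0.0836] [-1.028  0.428  0.102] [-1.116  0.336  0.064]
scene red [265. 271.] 101 [ 0.4905 -0.2402  0.0256] [ 0.512 -0.223  0.031] [ 0.466 -0.255  0.013]
scene yel [234. 289.] 153 [ 0.4524 -0.3325  0.0245] [ 0.479 -0.3    0.031] [ 0.424 -0.347 -0.   ]
side red [283. 219.] 91 [ 0.4835 -0.2269  0.0244] [ 0.509 -0.21   0.032] [ 0.459 -0.247  0.012]
side yel [294. 200.] 123 [ 0.4479 -0.3242  0.0207] [ 0.473 -0.308  0.031] [ 0.42  -0.368  0.002]
side yel [229. 267.] 114 [0.608  0.0886 0.1762] [0.699 0.149 0.229] [ 0.551 -0.088 -0.004]
wrist yel [172.  29.] 1601 [0.6331 0.1024 0.2214] [0.648 0.113 0.228] [0.61  0.093 0.162]
wrist yel [ 95. 414.] 130 [ 0.4417 -0.3006  0.0386] [ 0.624 -0.01   0.296] [ 0.423 -0.322  0.015]
T tool [[ 1.    -0.    -0.002  0.676]
 [-0.001 -0.953 -0.302  0.077]
 [-0.002  0.302 -0.953  0.372]
 [ 0.     0.     0.     1.   ]]
(32, 135) [0.4888 0.0505 0.1097] [0.4889 0.0505 0.11  ]
(197, 211) [ 0.6074 -0.0102  0.1076] [ 0.608  -0.0094  0.11  ]
(100, 100) [0.544  0.0755 0.1104] [0.5438 0.0755 0.11  ]
(150, 60) [0.5833 0.1023 0.1102] [0.5833 0.1023 0.11  ]
```

View pics/crop_tray.png

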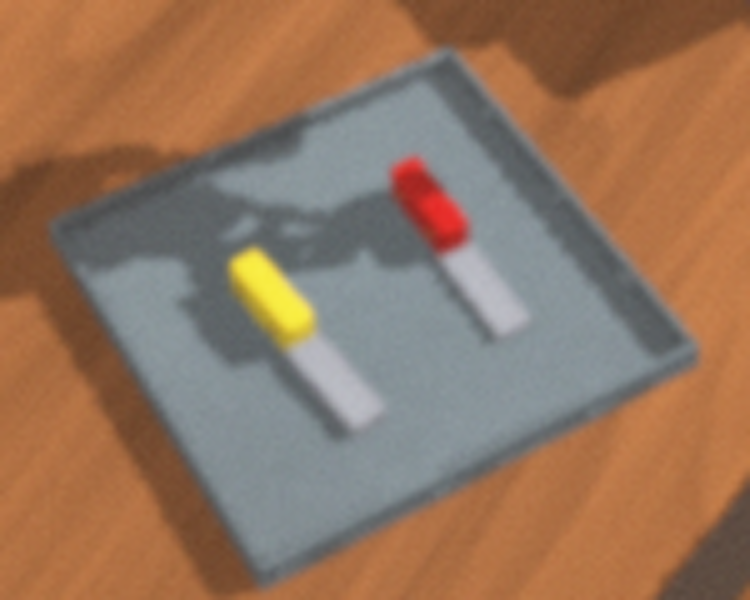

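View pics/crop_side.png

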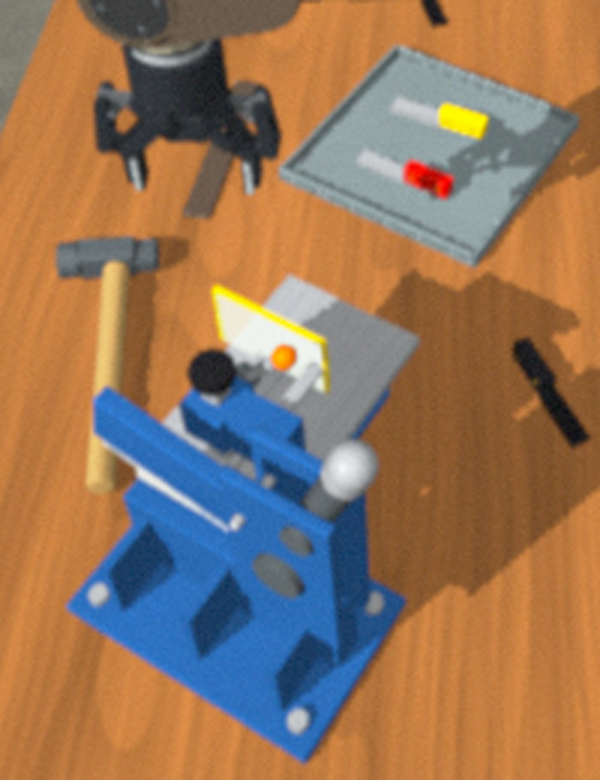

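Crop: the red gauge's handle is at scene (267,271) with its leaf towards (282,293), and the yellow gauge lies beside it. Only the red one fits the description, since the other similar-sized things on the bench are black and outside the tray. I'll move over the tray for a wrist close-up, which also clears the view of the shear.

Call:
play_rows:
  steps:
    - {"tx": 27, "ty": -2, "tz": -18.5, "claw": 8.5}
    - {"tx": 27, "ty": -2, "tz": -18.5}
    - {"tx": 27, "ty": -2, "tz": -18.5}
    - {"tx": 27, "ty": -2, "tz": -18.5}
    - {"tx": 27, "ty": -2, "tz": -18.5}
    - {"tx": 27, "ty": -2, "tz": -18.5}
    - {"tx": 27, "ty": -2, "tz": -18.5}
    - {"tx": 27, "ty": -2, "tz": -18.5}
    - {"tx": 27, "ty": -2, "tz": -18.5}
    - {"tx": 27, "ty": -2, "tz": -18.5}
    - {"tx": 27, "ty": -2, "tz": -18.5}

```text
invalid input at $.steps[0]: expected keys claw, tx, ty, tz, ax, ay, az
```

Run:
```python
from h import *
s=st(); print(s["time"],s["eef_pos"],s["qpos"].round(3),s["dq"].round(3))
for n in ["wrist","scene","side"]: shot(n,n+"1")
show("scene1","scene1c",(290,60,470,250),4)
show("side1","side1c",(140,200,340,420),3)
```

```text
0.15 [6.74497509e-01 1.01318140e-04 2.30247486e-01] [-0.15   0.287  1.578  0.     1.279 -0.15 ] [-0.001 -0.004 -0.003 -0.001 -0.001  0.   ]
```

View pics/wrist1.png

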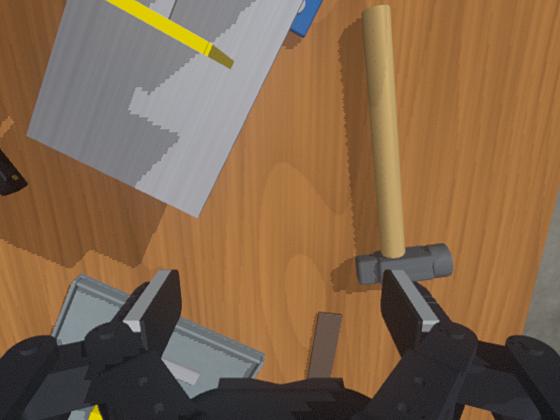

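View pics/scene1c.png

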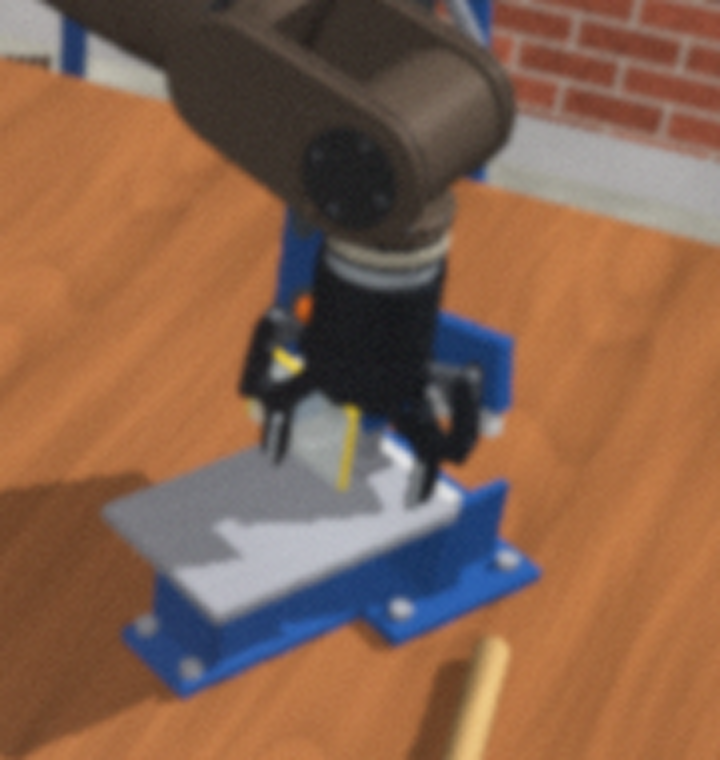

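View pics/side1.png

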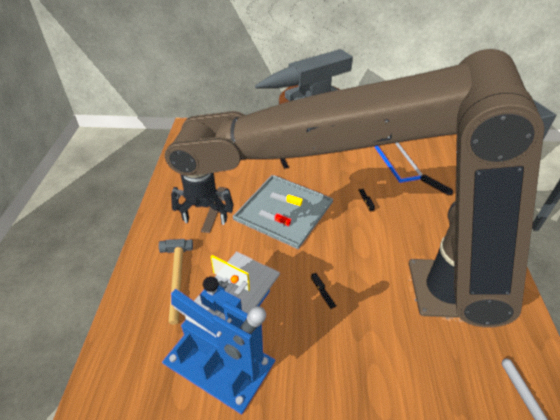

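The call was refused because every row needs all the keys, so the arm hasn't moved and the pictures match the first ones. I'll send it again with full rows.

Call:
play_rows:
  steps:
    - {"claw": 8.5, "tx": 27, "ty": -2, "tz": -18.5, "ax": 0, "ay": 0, "az": 0}
    - {"claw": 8.5, "tx": 27, "ty": -2, "tz": -18.5, "ax": 0, "ay": 0, "az": 0}
    - {"claw": 8.5, "tx": 27, "ty": -2, "tz": -18.5, "ax": 0, "ay": 0, "az": 0}
    - {"claw": 8.5, "tx": 27, "ty": -2, "tz": -18.5, "ax": 0, "ay": 0, "az": 0}
    - {"claw": 8.5, "tx": 27, "ty": -2, "tz": -18.5, "ax": 0, "ay": 0, "az": 0}
    - {"claw": 8.5, "tx": 27, "ty": -2, "tz": -18.5, "ax": 0, "ay": 0, "az": 0}
    - {"claw": 8.5, "tx": 27, "ty": -2, "tz": -18.5, "ax": 0, "ay": 0, "az": 0}
    - {"claw": 8.5, "tx": 27, "ty": -2, "tz": -18.5, "ax": 0, "ay": 0, "az": 0}
    - {"claw": 8.5, "tx": 27, "ty": -2, "tz": -18.5, "ax": 0, "ay": 0, "az": 0}
    - {"claw": 8.5, "tx": 27, "ty": -2, "tz": -18.5, "ax": 0, "ay": 0, "az": 0}
    - {"claw": 8.5, "tx": 27, "ty": -2, "tz": -18.5, "ax": 0, "ay": 0, "az": 0}

```text
time: 1.22
eef_pos: [0.49, -0.2698, 0.2513]
tcp_rot: [-0.5, 0.5, -0.5, 0.5]
contact_force: [-0.6, 0.9, -0.4]
opening: 0.999
```

Run:
```python
from h import *
s=st(); print(s["time"],s["eef_pos"],s["qpos"].round(3),s["dq"].round(3))
for n in ["wrist","scene","side"]: shot(n,n+"2")
show("scene2","scene2c",(290,60,470,250),4)
show("side2","side2c",(140,200,340,420),3)
```

```text
1.2167 [ 0.49001754 -0.26981782  0.25131521] [-6.850e-01  1.600e-02  1.843e+00  1.000e-03  1.282e+00 -6.840e-01] [ 0.03   0.006  0.001 -0.001  0.    -0.   ]
```

View pics/wrist2.png

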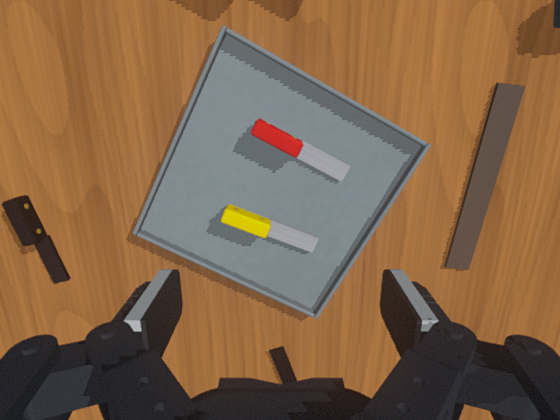

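View pics/scene2c.png

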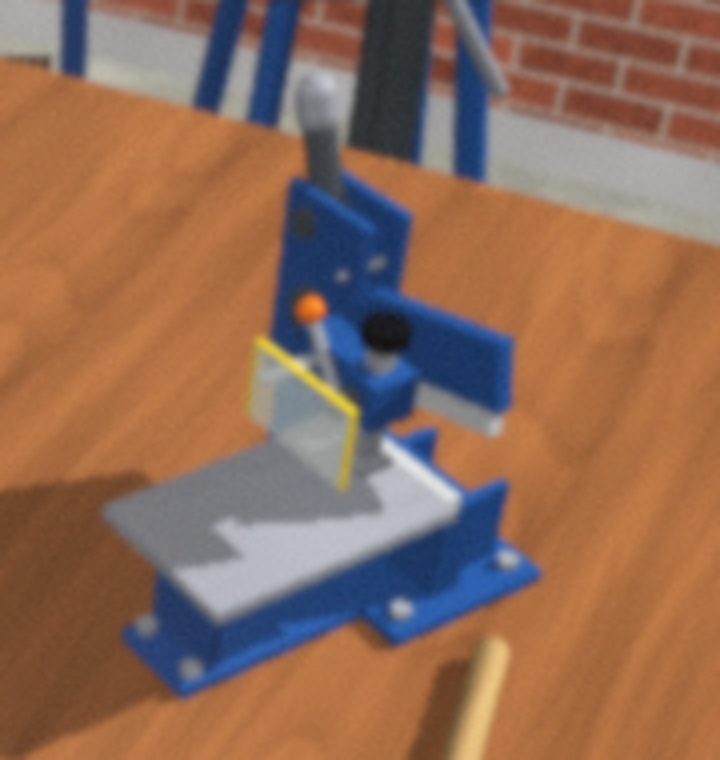

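View pics/side2c.png

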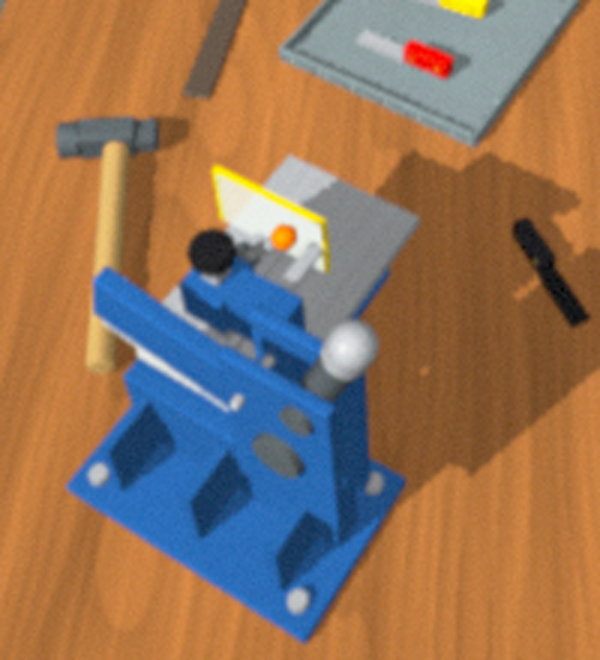

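Wrist view: red handle from (255,128) to (303,148) with the leaf tip near (346,172), and the yellow gauge below it at (245,221). The scene and side crops show the shear clear of the arm. Now I'll measure all of this.

```bash
cat > m1.py <<'E'
from h import *
im,d,K,T=load("wrist2"); hsv=cv2.cvtColor(im,cv2.COLOR_BGR2HSV); H,S,V=cv2.split(hsv); P=pts(d,K,T)
def big(m):
    n,l,s,c=cv2.connectedComponentsWithStats(m.astype(np.uint8)); i=1+np.argmax(s[1:,4]); return l==i
red=big(((H<8)|(H>172))&(S>150)&(V>60))
# leaf: bright grey, low sat, within ROI
roi=np.zeros_like(red); roi[100:200,290:360]=1
leaf=big((S<25)&(V>120)&roi)
for nm,m,z in (("red",red,.029),("leaf",leaf,.010)):
    c=cv2.findContours(m.astype(np.uint8),0,1)[0]; c=max(c,key=cv2.contourArea)
    r=cv2.minAreaRect(c); b=cv2.boxPoints(r); w=np.array([ray(q,K,T,z) for q in b])
    print(nm,m.sum(),r[0],w.round(4).tolist(),"center",w.mean(0).round(4),"zmed",np.median(P[m][:,2]).round(4))
# top face only of handle
top=red&(P[...,2]>.024); w=np.array([ray((u,v),K,T,.029) for v,u in np.argwhere(top)])[:,:2]
ri=cv2.minAreaRect((w*1000).astype(np.float32)); print("red top",ri)
w=np.array([ray((u,v),K,T,.010) for v,u in np.argwhere(leaf)])[:,:2]
ri=cv2.minAreaRect((w*1000).astype(np.float32)); print("leaf top",ri)
# shear: triangulate
def cen(tag,f):
    im,d,K,T=load(tag); hs=cv2.cvtColor(im,cv2.COLOR_BGR2HSV); h,s,v=cv2.split(hs); m=big(f(h,s,v)); 
    return np.argwhere(m).mean(0)[::-1],K,T,m.sum()
def tri(a,b):
    rs=[]
    A=np.zeros((3,3));bb=np.zeros(3)
    for uv,K,T,_ in (a,b):
        r=T[:3,:3]@np.array([(uv[0]-K[0,2])/K[0,0],(uv[1]-K[1,2])/K[1,1],1]); r/=np.linalg.norm(r); M=np.eye(3)-np.outer(r,r); A+=M; bb+=M@T[:3,3]; rs.append((r,T[:3,3]))
    p=np.linalg.solve(A,bb); return p,[np.linalg.norm(np.cross(r,p-o)) for r,o in rs]
of=lambda h,s,v:(h>4)&(h<18)&(s>225)&(v>190)
a,b=cen("scene2",of),cen("side2",of); print("ball",a[0],a[3],b[0],b[3],tri(a,b))
def kn(tag,box):
    im,d,K,T=load(tag); g=im.max(2); m=np.zeros(g.shape,bool); x0,y0,x1,y1=box; m[y0:y1,x0:x1]=g[y0:y1,x0:x1]<45; m=big(m)
    P=pts(d,K,T); q=P[m]; c=np.argwhere(m); print(tag,"knob px",c.mean(0)[::-1],c.min(0)[::-1],c.max(0)[::-1],m.sum(),"zmax",np.percentile(q[:,2],95),q.mean(0)); return m,P
m,P=kn("scene2",(375,130,400,152)); 
m2,P2=kn("side2",(198,272,225,300))
for mm,PP in ((m,P),(m2,P2)):
    q=PP[mm]; zt=np.percentile(q[:,2],90); t=q[abs(q[:,2]-zt)<.004]; print("knob top",len(t),t.mean(0),(t.max(0)+t.min(0))/2)
E
python3 m1.py
```

```text
red 897 (276.71783447265625, 137.58718872070312) [[0.4586, -0.228, 0.029], [0.4673, -0.2124, 0.029], [0.515, -0.2372, 0.029], [0.5066, -0.2533, 0.029]] center [ 0.4869 -0.2327  0.029 ] zmed 0.0279
leaf 1963 (320.307373046875, 141.89773559570312) [[0.4991, -0.2853, 0.01], [0.5008, -0.1949, 0.01], [0.5671, -0.1965, 0.01], [0.5704, -0.2872, 0.01]] center [ 0.5343 -0.241   0.01  ] zmed 0.0054
red top ((486.80780029296875, -232.99656677246094), (17.453872680664062, 53.997188568115234), 62.179046630859375)
leaf top ((534.8284301757812, -236.45974731445312), (64.15794372558594, 97.6426773071289), 60.884376525878906)Traceback (most recent call last):
  File "m1.py", line 29, in <module>
    a,b=cen("scene2",of),cen("side2",of); print("ball",a[0],a[3],b[0],b[3],tri(a,b))
        ~~~^^^^^^^^^^^^^
  File "m1.py", line 20, in cen
    im,d,K,T=load(tag); hs=cv2.cvtColor(im,cv2.COLOR_BGR2HSV); h,s,v=cv2.split(hs); m=big(f(h,s,v));
                                                                                      ~~~^^^^^^^^^^
  File "m1.py", line 4, in big
    n,l,s,c=cv2.connectedComponentsWithStats(m.astype(np.uint8)); i=1+np.argmax(s[1:,4]); return l==i
                                                                      ~~~~~~~~~^^^^^^^^^
    return _wrapfunc(a, 'argmax', axis=axis, out=out, **kwds)
    return bound(*args, **kwds)
ValueError: attempt to get argmax of an empty sequence
```

```bash
python3 - <<'E'
import re
s=open("m1.py").read()
s=s.replace("leaf=big((S<25)&(V>120)&roi)","print(hsv[165,335],hsv[185,335]); leaf=big((S<35)&(V>150)&roi)")
s=s.replace('of=lambda h,s,v:(h>4)&(h<18)&(s>225)&(v>190)','''
for t,uv in (("scene2",(368,136)),("side2",(235,279))):
    im2=load(t)[0]; print(t,cv2.cvtColor(im2,cv2.COLOR_BGR2HSV)[uv[1],uv[0]])
def of(h,s,v):
    m=(h>4)&(h<18)&(s>200)&(v>190); m[:,:225]=0; m[160:240,250:]=0; m[300:]=0;m[:130]=0;return m''')
open("m1.py","w").write(s)
E
python3 m1.py
```

```text
[116  11 170] [102  23 144]
red 897 (276.71783447265625, 137.58718872070312) [[0.4586, -0.228, 0.029], [0.4673, -0.2124, 0.029], [0.515, -0.2372, 0.029], [0.5066, -0.2533, 0.029]] center [ 0.4869 -0.2327  0.029 ] zmed 0.0279
leaf 935 (322.30511474609375, 160.59054565429688) [[0.5056, -0.2547, 0.01], [0.515, -0.2369, 0.01], [0.5691, -0.2654, 0.01], [0.5603, -0.284, 0.01]] center [ 0.5375 -0.2602  0.01  ] zmed 0.0092
red top ((486.80780029296875, -232.99656677246094), (17.453872680664062, 53.997188568115234), 62.179046630859375)
leaf top ((537.390380859375, -260.28631591796875), (20.189414978027344, 61.65163040161133), 61.8040771484375)
scene2 [ 14 205 245]
side2 [ 18 255 254]
ball [366.86666667 136.53333333] 15 [235.5        279.16666667] 18 (array([0.57678462, 0.17307578, 0.24089389]), [np.float64(0.0012967798797846742), np.float64(0.0012967798797846903)])
scene2 knob px [386.0375 142.8625] [381 139] [391 147] 80 zmax 0.24202512878578644 [0.63552483 0.17442113 0.23825242]
side2 knob px [210.4887218  283.81954887] [204 278] [217 290] 133 zmax 0.24399696923167397 [0.62799516 0.1921291  0.2470863 ]
knob top 55 [0.63389176 0.17668723 0.24035366] [0.63463414 0.17717168 0.24097963]
knob top 112 [0.63000125 0.18724916 0.24193025] [0.62951226 0.18690613 0.24263341]
```

Call:
play_rows:
  steps:
    - {"claw": 8.5, "tx": -36, "ty": -7, "tz": 11, "ax": 0, "ay": 0, "az": 0}
    - {"claw": 8.5, "tx": -36, "ty": -7, "tz": 11, "ax": 0, "ay": 0, "az": 0}
    - {"claw": 8.5, "tx": -36, "ty": -7, "tz": 11, "ax": 0, "ay": 0, "az": 0}
    - {"claw": 8.5, "tx": -36, "ty": -7, "tz": 11, "ax": 0, "ay": 0, "az": 0}
    - {"claw": 8.5, "tx": -36, "ty": -7, "tz": 11, "ax": 0, "ay": 0, "az": 0}
    - {"claw": 8.5, "tx": -36, "ty": -7, "tz": 11, "ax": 0, "ay": 0, "az": 0}
    - {"claw": 8.5, "tx": -36, "ty": -7, "tz": 11, "ax": 0, "ay": 0, "az": 0}
    - {"claw": 8.5, "tx": -36, "ty": -7, "tz": 11, "ax": 0, "ay": 0, "az": 0}
    - {"claw": 8.5, "tx": -36, "ty": -7, "tz": 11, "ax": 0, "ay": 0, "az": 0}
    - {"claw": 8.5, "tx": -36, "ty": -7, "tz": 11, "ax": 0, "ay": 0, "az": 0}
    - {"claw": 8.5, "tx": -36, "ty": -7, "tz": 11, "ax": 0, "ay": 0, "az": 0}
    - {"claw": 8.5, "tx": -36, "ty": -7, "tz": 11, "ax": 0, "ay": 0, "az": 0}

```text
time: 2.37
eef_pos: [0.5997, 0.091, 0.3208]
tcp_rot: [0.501, -0.499, 0.499, -0.5]
contact_force: [-0.0, -0.4, 0.9]
opening: 0.993
```

Run:
```python
from h import *
s=st(); print(s["time"],s["eef_pos"],s["qpos"].round(3),s["dq"].round(3))
shot("wrist","wrist3")
```

```text
2.3667 [0.59968695 0.09101183 0.32077889] [-1.600e-02  8.300e-02  1.649e+00 -1.000e-03  1.411e+00 -1.900e-02] [-0.043 -0.008  0.02  -0.003  0.     0.001]
```

View pics/wrist3.png

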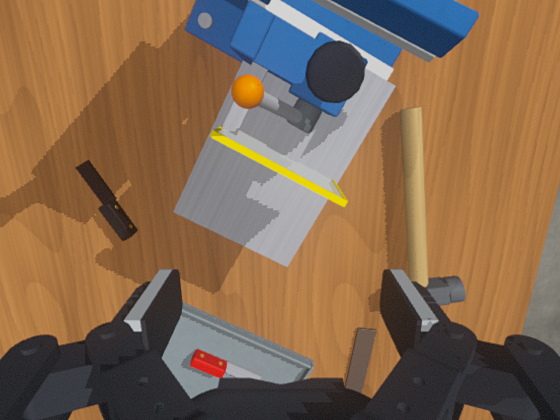

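Wrist view over the shear: bed front corners at (174,212) and (290,266), right edge running up to (396,85), knob centre about (335,71), ball at (248,91), and the guard's top edge from (213,130) to (346,204). Next I fit the shear frame.

```bash
cat > m2.py <<'E'
from h import *
im,d,K,T=load("wrist3"); P=pts(d,K,T); hsv=cv2.cvtColor(im,cv2.COLOR_BGR2HSV); H,S,V=cv2.split(hsv)
def big(m):
    n,l,s,c=cv2.connectedComponentsWithStats(m.astype(np.uint8)); i=1+np.argmax(s[1:,4]); return l==i
# bed by height
m=big((abs(P[...,2]-.11)<.004)&(d>0)&(S<60)&(V>60)); q=P[m]; print("bed z",np.median(q[:,2]),m.sum())
# plane check then rect of points (front part)
c=max(cv2.findContours(m.astype(np.uint8),0,1)[0],key=cv2.contourArea)[:,0]
w=np.array([ray(u,K,T,.11)[:2] for u in c.astype(float)])
def edge(a,b,tol=5):
    A=np.array(a,float);B=np.array(b,float);u=(B-A)/np.linalg.norm(B-A); r=c-A; t=r@u; e=abs(r@np.array([-u[1],u[0]])); k=(e<tol)&(t>8)&(t<np.linalg.norm(B-A)-8)
    vx,vy,x,y=cv2.fitLine(w[k].astype(np.float32),cv2.DIST_HUBER,0,1e-5,1e-5).ravel(); print(k.sum(),"dir",vx,vy,np.degrees(np.arctan2(vy,vx)),"pt",x,y); return np.array([vx,vy]),np.array([x,y])
f=edge((174,212),(290,266)); r=edge((290,266),(396,85)); l=edge((174,212),(225,110))
x=r[0]*np.sign(r[0][1]); a=np.arctan2(x[1],x[0]); 
def inter(a,b): t=np.linalg.solve(np.column_stack([a[0],-b[0]]),b[1]-a[1]); return a[1]+t[0]*a[0]
print("corners",inter(f,r),inter(f,l),np.linalg.norm(inter(f,r)-inter(f,l)))
# knob
g=im.max(2); mk=np.zeros(g.shape,bool); mk[30:115,295:375]=g[30:115,295:375]<50; mk=big(mk); cc=max(cv2.findContours(mk.astype(np.uint8),0,1)[0],key=cv2.contourArea)
(cx,cy),rad=cv2.minEnclosingCircle(cc); kz=P[mk][:,2]; print("knob",cx,cy,rad,np.percentile(kz,[5,50,95]))
zt=np.median(kz); top=mk&(abs(P[...,2]-zt)<.003); q=P[top]; print("knob top",q.mean(0),(q.max(0)+q.min(0))/2,q.max(0)-q.min(0), "kr",ray((cx,cy),K,T,zt))
mo=big((H>4)&(H<20)&(S>200)&(V>150)); q=P[mo]; print("ball top",q[:,2].max(),q.mean(0),"ray at .236",ray(np.argwhere(mo).mean(0)[::-1],K,T,np.percentile(q[:,2],98)-.01))
my=big((H>22)&(H<34)&(S>150)&(V>120)); q=P[my]; t=q[q[:,2]>np.percentile(q[:,2],95)-.006]; vx,vy,px,py=cv2.fitLine(t[:,:2].astype(np.float32),cv2.DIST_HUBER,0,1e-5,1e-5).ravel(); print("guard",t.mean(0),np.degrees(np.arctan2(vy,vx)))
s=(t[:,:2]-[px,py])@[vx,vy]; print("guard ctr",np.array([px,py])+np.array([vx,vy])*(s.max()+s.min())/2,s.max()-s.min(),np.percentile(t[:,2],95))
E
python3 m2.py
```

```text
bed z 0.10919907320314176 10880
101 dir 0.8832988 -0.46881044 -27.95711 pt 0.5371589 0.02307249
61 dir 0.46572262 0.88493073 62.243 pt 0.6324008 0.033913746
118 dir 0.4732198 0.8809444 61.75649 pt 0.52000046 0.11771248
corners [ 0.60714614 -0.01407321] [0.48424762 0.05115513] 0.13913585
knob 314.5 80.0 18.82162857055664 [0.23769056 0.23970049 0.24079198]
knob top [0.61849743 0.17661888 0.23935737] [0.62023914 0.17791536 0.23909828] [0.00878593 0.02040184 0.00451083] kr [0.62061047 0.17812378 0.23970049]
ball top 0.4625440497584983 [0.58034775 0.17152046 0.24917355] ray at .236 [0.57963863 0.17166072 0.24174786]
guard [0.59799067 0.1215464  0.2266966 ] -28.255297
guard ctr [0.60009308 0.1204165 ] 0.10627947213042277 0.22633636588444755
```

```bash
cat > poses.py <<'E'
from h import *
gy=np.radians(-28.2); g=np.array([np.cos(gy),np.sin(gy),0]); gn=np.array([-np.sin(gy),np.cos(gy),0]); GC=np.array([.4867,-.2329,.005])
sy=np.radians(62.0); sx=np.array([np.cos(sy),np.sin(sy),0]); sn=np.array([-np.sin(sy),np.cos(sy),0]); FOOT=np.array([.6334,.1834,.11])
Z=np.array([0,0,1.])
def lean(fwd,side,deg):
    t=np.radians(deg); return Rtool(-np.cos(t)*Z+np.sin(t)*fwd,-side)
E
python3 - <<'E'
from poses import *
Rm=lean(g,gn,25); p=GC-.005*g+np.array([0,0,.13]); print(p,delta(p,Rm))
E
```

```text
[ 0.48229348 -0.23053725  0.135     ] {'t': [32.03, 18.59, -11.72], 'a': [25.7, 116.1, 15.5]}
```

Call:
play_rows:
  steps:
    - {"claw": 8.5, "tx": 32, "ty": 10, "tz": -11.7, "ax": 0, "ay": 7, "az": 0}
    - {"claw": 8.5, "tx": 32, "ty": 10, "tz": -11.7, "ax": 0, "ay": 14, "az": 0}
    - {"claw": 8.5, "tx": 32, "ty": 10, "tz": -11.7, "ax": 2, "ay": 21, "az": 1}
    - {"claw": 8.5, "tx": 32, "ty": 10, "tz": -11.7, "ax": 4, "ay": 28, "az": 3}
    - {"claw": 8.5, "tx": 32, "ty": 10, "tz": -11.7, "ax": 6, "ay": 35, "az": 4}
    - {"claw": 8.5, "tx": 32, "ty": 10, "tz": -11.7, "ax": 8, "ay": 42, "az": 5}
    - {"claw": 8.5, "tx": 32, "ty": 10, "tz": -11.7, "ax": 9, "ay": 49, "az": 6}
    - {"claw": 8.5, "tx": 32, "ty": 10, "tz": -11.7, "ax": 11, "ay": 56, "az": 7}
    - {"claw": 8.5, "tx": 32, "ty": 10, "tz": -11.7, "ax": 13, "ay": 62, "az": 8}
    - {"claw": 8.5, "tx": 32, "ty": 10, "tz": -11.7, "ax": 15, "ay": 69, "az": 9}
    - {"claw": 8.5, "tx": 32, "ty": 10, "tz": -11.7, "ax": 16, "ay": 75, "az": 10}
    - {"claw": 6, "tx": 32, "ty": 10, "tz": -11.7, "ax": 18, "ay": 82, "az": 11}

```text
time: 3.42
eef_pos: [0.4811, -0.2322, 0.2205]
tcp_rot: [-0.074, -0.668, 0.724, -0.156]
contact_force: [0.3, 0.2, -0.1]
opening: 0.877
```

Run:
```python
from poses import *
s=st();print(s["qpos"].round(3))
Rm=lean(g,gn,25); p=GC-.005*g+np.array([0,0,.13]); print(p,delta(p,Rm))
```

```text
[-0.721 -0.193  2.121  0.213  0.934  0.629]
[ 0.48229348 -0.23053725  0.135     ] {'t': [2.57, 8.1, -0.97], 'a': [7.6, 33.6, 4.7]}
```

Call:
play_rows:
  steps:
    - {"claw": 5.5, "tx": 0.5, "ty": 1.6, "tz": -0.2, "ax": 1.5, "ay": 7, "az": 1}
    - {"claw": 5.5, "tx": 1, "ty": 3.2, "tz": -0.4, "ax": 3, "ay": 13.5, "az": 2}
    - {"claw": 5.5, "tx": 1.5, "ty": 4.8, "tz": -0.6, "ax": 4.5, "ay": 20, "az": 3}
    - {"claw": 5.5, "tx": 2, "ty": 6.4, "tz": -0.8, "ax": 6, "ay": 27, "az": 4}
    - {"claw": 5.5, "tx": 2.6, "ty": 8.1, "tz": -1, "ax": 7.6, "ay": 33.6, "az": 4.7}
    - {"claw": 5.5, "tx": 2.6, "ty": 8.1, "tz": -1, "ax": 7.6, "ay": 33.6, "az": 4.7}
    - {"claw": 5.5, "tx": 2.6, "ty": 8.1, "tz": -1, "ax": 7.6, "ay": 33.6, "az": 4.7}

```text
time: 4.0
eef_pos: [0.4822, -0.2282, 0.1342]
tcp_rot: [-0.312, -0.634, 0.707, 0.016]
contact_force: [-0.3, 0.6, 0.3]
opening: 0.643
```

Run:
```python
from poses import *
s=st();print(s["qpos"].round(3),s["eef_pos"])
q=s["qpos"]; a,b=.4425,.5666
rho=a*np.sin(q[1])+b*np.sin(q[1]+q[2]); z=a*np.cos(q[1])+b*np.cos(q[1]+q[2])
r=np.hypot(*s["eef_pos"][:2]); print("wrist rho",rho,"z-h",z,"tcp plane",np.sqrt(r*r-.01),s["eef_pos"][2]); 
Rm=lean(g,gn,25); p=GC-.005*g+np.array([0,0,.13]); print(p,delta(p,Rm))
shot("wrist","wrist4")
```

```text
[-0.669 -0.134  2.259  0.139  0.594  1.282] [ 0.48217196 -0.22820784  0.13424692]
wrist rho 0.42266189067163257 z-h 0.14029632103569217 tcp plane 0.523992951967629 0.13424691542629422
[ 0.48229348 -0.23053725  0.135     ] {'t': [-0.14, -0.02, 0.2], 'a': [0.2, 0.7, 0.2]}
```

View pics/wrist4.png

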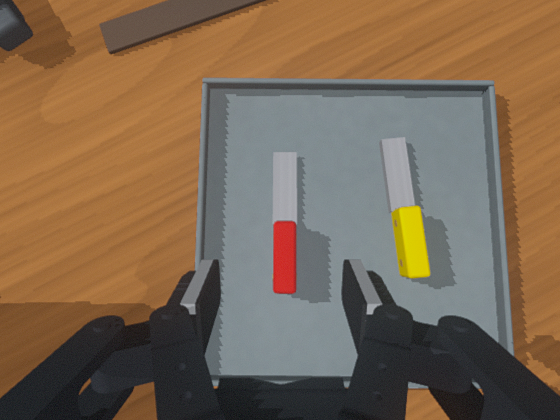

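The wrist view shows the red handle at (285,257), centred between the open fingers, with the yellow gauge well clear at (412,242). A 40° lean here would run joint 5 past its lower limit. So I'll pick with a small lean, lay the gauge on the front of the bed, and regrip there with the 40° lean.

Run:
```python
from poses import *
Rm=lean(g,gn,10); p=GC-.002*g+np.array([0,0,.05]); print(p,delta(p,Rm))
p=GC-.002*g+np.array([0,0,.0055]); print(p,delta(p,Rm))
```

```text
[ 0.48493739 -0.2319549   0.055     ] {'t': [3.17, 7.46, 0.17], 'a': [0.1, 0.7, -15.0]}
[ 0.48493739 -0.2319549   0.0105    ] {'t': [5.06, 11.49, 0.16], 'a': [0.1, 0.7, -15.0]}
```

Call:
play_rows:
  steps:
    - {"claw": 5, "tx": 1, "ty": 2.5, "tz": 0.2, "ax": 0, "ay": 0.7, "az": -5}
    - {"claw": 5, "tx": 2, "ty": 5, "tz": 0.2, "ax": 0, "ay": 0.7, "az": -10}
    - {"claw": 5, "tx": 3.2, "ty": 7.5, "tz": 0.2, "ax": 0, "ay": 0.7, "az": -15}
    - {"claw": 5, "tx": 3.2, "ty": 7.5, "tz": 0.2, "ax": 0, "ay": 0.7, "az": -15}
    - {"claw": 5, "tx": 3.8, "ty": 8.8, "tz": 0.2, "ax": 0, "ay": 0.7, "az": -15}
    - {"claw": 5, "tx": 4.4, "ty": 10.1, "tz": 0.2, "ax": 0, "ay": 0.7, "az": -15}
    - {"claw": 5, "tx": 5, "ty": 11.4, "tz": 0.2, "ax": 0, "ay": 0.7, "az": -15}
    - {"claw": 5, "tx": 5, "ty": 11.4, "tz": 0.2, "ax": 0, "ay": 0.7, "az": -15}
    - {"claw": 5, "tx": 5, "ty": 11.4, "tz": 0.2, "ax": 0, "ay": 0.7, "az": -15}

```text
time: 4.8
eef_pos: [0.4858, -0.2322, 0.0127]
tcp_rot: [-0.233, -0.669, 0.697, 0.111]
contact_force: [-0.7, -0.2, 0.8]
opening: 0.584
```

Run:
```python
from poses import *
s=st(); print(s["qpos"].round(3))
Rm=lean(g,gn,10)
p=GC-.002*g+np.array([0,0,.0055]); print(p,delta(p,Rm))
shot("wrist","wrist5")
```

```text
[-0.648  0.205  2.142  0.051  0.62   1.376]
[ 0.48493739 -0.2319549   0.0105    ] {'t': [0.13, 0.2, 0.02], 'a': [0.1, -0.1, -0.2]}
```

View pics/wrist5.png

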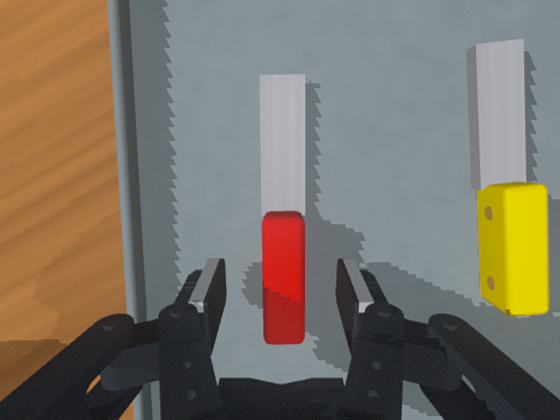

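The red handle at (283,278) sits centred and straight between the pads at (213,285) and (354,285). Closing now.

Call:
play_rows:
  grip_force: 45
  steps:
    - {"claw": 3, "tx": 0, "ty": 0.1, "tz": 0, "ax": 0, "ay": 0, "az": 0}
    - {"claw": 1, "tx": 0, "ty": 0.1, "tz": 0, "ax": 0, "ay": 0, "az": 0}
    - {"claw": 1, "tx": 0, "ty": 0.1, "tz": 0, "ax": 0, "ay": 0, "az": 0}
    - {"claw": 1, "tx": 0, "ty": 0.1, "tz": 0, "ax": 0, "ay": 0, "az": 0}
    - {"claw": 1, "tx": 0, "ty": 0.1, "tz": 0, "ax": 0, "ay": 0, "az": 0}
    - {"claw": 1, "tx": 0, "ty": 0.1, "tz": 0, "ax": 0, "ay": 0, "az": 0}
    - {"claw": 1, "tx": 0, "ty": 0.1, "tz": 0, "ax": 0, "ay": 0, "az": 0}
    - {"claw": 1, "tx": 0, "ty": 0.1, "tz": 0, "ax": 0, "ay": 0, "az": 0}

```text
time: 5.52
eef_pos: [0.4865, -0.2323, 0.0119]
tcp_rot: [-0.233, -0.668, 0.698, 0.111]
contact_force: [-1.9, 0.9, 6.7]
opening: 0.198
```

Run:
```python
from poses import *
s=st(); print(s["opening"],s["contact_force"],s["wrist_torque"],s["eef_pos"])
# lift target
Rm=lean(g,gn,10)
p=GC-.002*g+np.array([0,0,.10]); print(p,delta(p,Rm))
```

```text
0.19771273142838305 [-1.86642003  0.93661211  6.6725208 ] [ 0.01244608  0.2318847  -0.03573855] [ 0.4865469  -0.23231575  0.01185854]
[ 0.48493739 -0.2319549   0.105     ] {'t': [-1.49, -9.2, 0.02], 'a': [0.1, -0.1, -0.2]}
```

Call:
play_rows:
  steps:
    - {"claw": 1, "tx": -0.1, "ty": -0.8, "tz": 0, "ax": 0, "ay": 0, "az": 0}
    - {"claw": 1, "tx": -0.4, "ty": -2.5, "tz": 0, "ax": 0, "ay": 0, "az": 0}
    - {"claw": 1, "tx": -0.8, "ty": -5, "tz": 0, "ax": 0, "ay": 0, "az": 0}
    - {"claw": 1, "tx": -1.4, "ty": -8, "tz": 0, "ax": 0, "ay": 0, "az": 0}
    - {"claw": 1, "tx": -2, "ty": -11, "tz": 0, "ax": 0, "ay": 0, "az": 0}
    - {"claw": 1, "tx": -2.6, "ty": -14.5, "tz": 0, "ax": 0, "ay": 0, "az": 0}
    - {"claw": 1, "tx": -3.2, "ty": -18, "tz": 0, "ax": 0, "ay": 0, "az": 0}
    - {"claw": 1, "tx": -3.2, "ty": -18, "tz": 0, "ax": 0, "ay": 0, "az": 0}

```text
time: 6.18
eef_pos: [0.489, -0.2345, 0.2025]
tcp_rot: [-0.237, -0.666, 0.699, 0.106]
contact_force: [0.3, -0.7, -0.1]
opening: 0.199
```

Run:
```python
from poses import *
s=st(); print(s["opening"],s["contact_force"],s["wrist_torque"],s["eef_pos"],s["qpos"].round(3))
Rm=lean(sx,sn,10)
p=FOOT-.190*sx+np.array([0,0,.08]); print(p,delta(p,Rm))
p=FOOT-.190*sx+np.array([0,0,.09]); print(p,delta(p,Rm))
shot("wrist","wrist6")
```

```text
0.19949909145204942 [ 0.25056431 -0.68254991 -0.11174148] [0.01557536 0.07635233 0.00112684] [ 0.48902819 -0.23448063  0.20253891] [-0.648 -0.086  2.042  0.036  0.997  1.399]
[0.5442004  0.01563996 0.19      ] {'t': [7.1, -0.08, -24.64], 'a': [-16.4, -88.8, -0.8]}
[0.5442004  0.01563996 0.2       ] {'t': [6.91, -1.06, -24.64], 'a': [-16.4, -88.8, -0.8]}
```

View pics/wrist6.png

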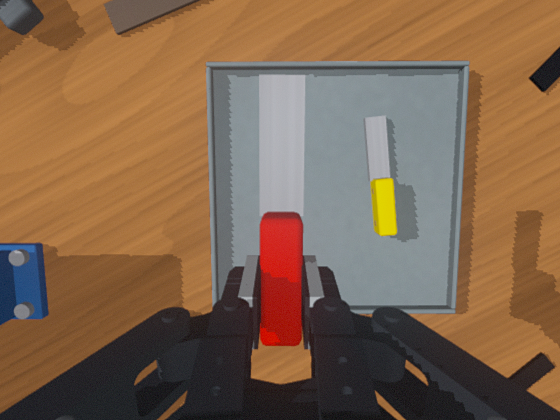

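Lifted and held: the handle is between the pads at (282,280), the leaf looks unchanged, and the tray shows only the yellow gauge. Next I carry it to the front of the bed.

Call:
play_rows:
  steps:
    - {"claw": 1, "tx": 0.6, "ty": -0.5, "tz": -2, "ax": -1, "ay": -7, "az": 0}
    - {"claw": 1, "tx": 1.2, "ty": -1, "tz": -4, "ax": -2.5, "ay": -14, "az": 0}
    - {"claw": 1, "tx": 1.7, "ty": -1, "tz": -6, "ax": -4, "ay": -21, "az": 0}
    - {"claw": 1, "tx": 2.3, "ty": -1, "tz": -8, "ax": -5, "ay": -28, "az": 0}
    - {"claw": 1, "tx": 2.9, "ty": -1, "tz": -10, "ax": -6.5, "ay": -35, "az": -0.3}
    - {"claw": 1, "tx": 3.5, "ty": -1, "tz": -12, "ax": -7.5, "ay": -41, "az": -0.4}
    - {"claw": 1, "tx": 4, "ty": -1, "tz": -14, "ax": -8.7, "ay": -48, "az": -0.4}
    - {"claw": 1, "tx": 4.6, "ty": -1, "tz": -16, "ax": -10, "ay": -55, "az": -0.5}
    - {"claw": 1, "tx": 5.2, "ty": -1, "tz": -18, "ax": -11.4, "ay": -62, "az": -0.6}
    - {"claw": 1, "tx": 5.8, "ty": -1, "tz": -20, "ax": -12.7, "ay": -69, "az": -0.7}
    - {"claw": 1, "tx": 6.3, "ty": -1, "tz": -22, "ax": -14, "ay": -76, "az": -0.7}
    - {"claw": 1, "tx": 6.9, "ty": -1, "tz": -24.6, "ax": -15.2, "ay": -82, "az": -0.8}

```text
time: 7.23
eef_pos: [0.5393, 0.0183, 0.1893]
tcp_rot: [-0.276, 0.659, -0.589, 0.378]
contact_force: [-1.1, -0.2, -1.6]
opening: 0.196
```

Run:
```python
from poses import *
s=st(); print(s["opening"],s["qpos"].round(3))
Rm=lean(sx,sn,10)
p=FOOT-.190*sx+np.array([0,0,.03]); print(p,delta(p,Rm))
```

```text
0.19553603433379785 [-0.234 -0.015  1.999  0.188  1.121  0.293]
[0.5442004  0.01563996 0.14      ] {'t': [0.79, 4.86, 0.66], 'a': [-0.0, -6.7, -0.0]}
```

Call:
play_rows:
  steps:
    - {"claw": 1, "tx": 0.2, "ty": 1, "tz": 0.6, "ax": 0, "ay": -6.7, "az": 0}
    - {"claw": 1, "tx": 0.5, "ty": 3, "tz": 0.7, "ax": 0, "ay": -6.7, "az": 0}
    - {"claw": 1, "tx": 0.8, "ty": 4.9, "tz": 0.7, "ax": 0, "ay": -6.7, "az": 0}
    - {"claw": 1, "tx": 0.8, "ty": 4.9, "tz": 0.7, "ax": 0, "ay": -6.7, "az": 0}
    - {"claw": 1, "tx": 0.8, "ty": 4.9, "tz": 0.7, "ax": 0, "ay": -6.7, "az": 0}
    - {"claw": 1, "tx": 0.8, "ty": 4.9, "tz": 0.7, "ax": 0, "ay": -6.7, "az": 0}

```text
time: 7.73
eef_pos: [0.5459, 0.0146, 0.1418]
tcp_rot: [-0.307, 0.636, -0.574, 0.415]
contact_force: [0.3, -0.6, 0.1]
opening: 0.198
```

Run:
```python
from poses import *
s=st(); print(s["opening"],s["qpos"].round(3),s["eef_pos"])
Rm=lean(sx,sn,10)
for x,z in((-.190,.0085),(-.175,.0085),(-.150,.0075)):
    p=FOOT+x*sx+np.array([0,0,z]); print(p,delta(p,Rm))
shot("wrist","wrist7")
```

```text
0.19775961183504429 [-0.238  0.055  2.021  0.199  1.026  0.156] [0.54592614 0.01463398 0.14177187]
[0.5442004  0.01563996 0.1185    ] {'t': [0.4, 2.29, -0.21], 'a': [-0.2, -0.3, -0.1]}
[0.55124248 0.02888417 0.1185    ] {'t': [-1.08, 2.55, -0.21], 'a': [-0.2, -0.3, -0.1]}
[0.56297927 0.05095786 0.1175    ] {'t': [-3.52, 3.09, -0.23], 'a': [-0.2, -0.3, -0.1]}
```

View pics/wrist7.png

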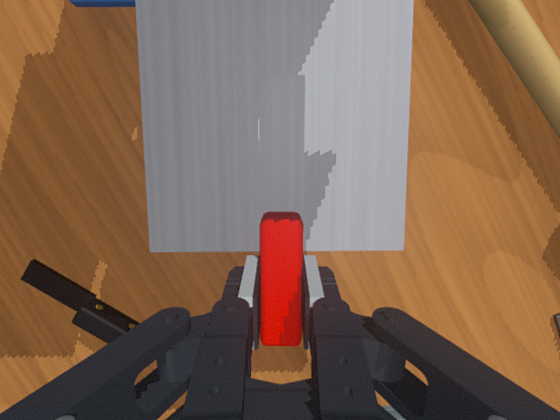

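Wrist view: the bed's sides at columns 149 and 403 and its front edge at row 251 are square to the gauge at column 282, about 2 mm off centre. I'll lower it behind the guard, slide forward, then set it down.

Call:
play_rows:
  steps:
    - {"claw": 1, "tx": 0.2, "ty": 1.2, "tz": -0.2, "ax": -0.2, "ay": -0.3, "az": 0}
    - {"claw": 1, "tx": 0.4, "ty": 2.2, "tz": -0.2, "ax": -0.2, "ay": -0.3, "az": 0}
    - {"claw": 1, "tx": 0.4, "ty": 2.2, "tz": -0.2, "ax": -0.2, "ay": -0.3, "az": 0}
    - {"claw": 1, "tx": -1.1, "ty": 2.5, "tz": -0.2, "ax": -0.2, "ay": -0.3, "az": 0}
    - {"claw": 1, "tx": -2.3, "ty": 2.7, "tz": -0.2, "ax": -0.2, "ay": -0.3, "az": 0}
    - {"claw": 1, "tx": -3.5, "ty": 2.9, "tz": -0.2, "ax": -0.2, "ay": -0.3, "az": 0}
    - {"claw": 1, "tx": -3.5, "ty": 2.9, "tz": -0.2, "ax": -0.2, "ay": -0.3, "az": 0}
    - {"claw": 1, "tx": -3.5, "ty": 3, "tz": -0.2, "ax": -0.2, "ay": -0.3, "az": 0}
    - {"claw": 1, "tx": -3.5, "ty": 3, "tz": -0.2, "ax": -0.2, "ay": -0.3, "az": 0}

```text
time: 8.53
eef_pos: [0.5631, 0.0506, 0.1182]
tcp_rot: [-0.31, 0.635, -0.572, 0.417]
contact_force: [0.3, -0.1, -1.4]
opening: 0.203
```

Run:
```python
from poses import *
s=st(); print(s["opening"],s["contact_force"].round(2),s["wrist_torque"].round(3),s["eef_pos"])
Rm=lean(sx,sn,10)
p=FOOT-.150*sx+np.array([0,0,.007]); print(p,delta(p,Rm))
```

```text
0.20304277709862467 [ 0.27 -0.13 -1.36] [-0.171  0.024  0.002] [0.56305644 0.05063741 0.11818741]
[0.56297927 0.05095786 0.117     ] {'t': [-0.0, 0.12, -0.02], 'a': [-0.0, 0.1, -0.1]}
```

Next I lower it by small steps until contact, then release.

Call:
play_rows:
  steps:
    - {"claw": 1, "tx": 0, "ty": 0.08, "tz": 0, "ax": 0, "ay": 0, "az": 0}
    - {"claw": 1, "tx": 0, "ty": 0.12, "tz": 0, "ax": 0, "ay": 0, "az": 0}
    - {"claw": 1, "tx": 0, "ty": 0.12, "tz": 0, "ax": 0, "ay": 0, "az": 0}

```text
time: 8.78
eef_pos: [0.5632, 0.0504, 0.1171]
tcp_rot: [-0.309, 0.635, -0.572, 0.416]
contact_force: [-0.1, -0.1, -1.6]
opening: 0.2
```

Run:
```python
from poses import *
s=st(); print(s["opening"],s["contact_force"].round(2),s["wrist_torque"].round(3),s["eef_pos"])
shot("scene","scene8"); show("scene8","scene8c",(310,130,450,240),5)
```

```text
0.1999839790387083 [-0.07 -0.12 -1.62] [-0.165  0.055  0.012] [0.56315496 0.05036498 0.11710759]
```

View pics/scene8c.png

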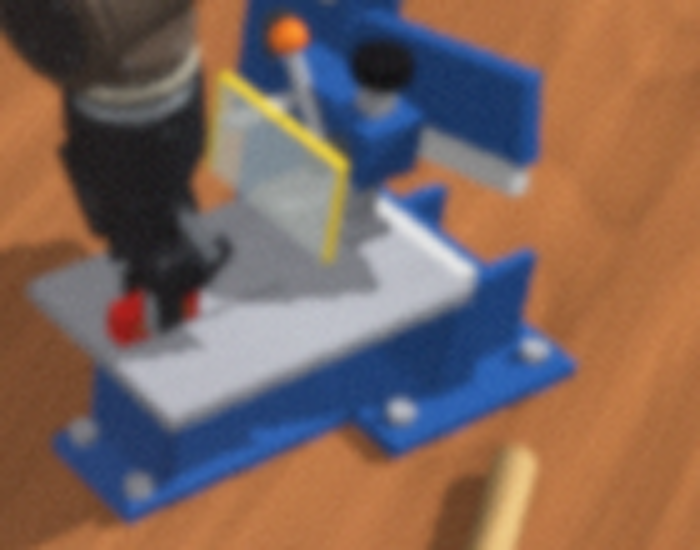

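The handle is at the bed front, around crop (150,310), and the force reading of -1.6 N is only its weight, so it isn't touching yet. I'll lower further.

Call:
play_rows:
  steps:
    - {"claw": 1, "tx": 0, "ty": 0.08, "tz": 0, "ax": 0, "ay": 0, "az": 0}
    - {"claw": 1, "tx": 0, "ty": 0.08, "tz": 0, "ax": 0, "ay": 0, "az": 0}

```text
time: 9.0
eef_pos: [0.5636, 0.0505, 0.1169]
tcp_rot: [-0.309, 0.635, -0.572, 0.417]
contact_force: [-1.2, -0.6, 0.9]
opening: 0.196
```

Call:
play_rows:
  steps:
    - {"claw": 1, "tx": 0, "ty": 0.08, "tz": 0, "ax": 0, "ay": 0, "az": 0}
    - {"claw": 1, "tx": 0, "ty": 0.08, "tz": 0, "ax": 0, "ay": 0, "az": 0}

```text
time: 9.17
eef_pos: [0.5637, 0.0506, 0.1169]
tcp_rot: [-0.31, 0.635, -0.572, 0.417]
contact_force: [-2.4, -1.3, 5.0]
opening: 0.2
```

Contact is confirmed: 5 N, with z holding at 0.1169. I'll release, back up, lean to 40° and regrip.

Call:
play_rows:
  steps:
    - {"claw": 4, "tx": 0, "ty": -0.1, "tz": 0, "ax": 0, "ay": 0, "az": 0}
    - {"claw": 4, "tx": 0, "ty": -0.1, "tz": 0, "ax": 0, "ay": 0, "az": 0}
    - {"claw": 4, "tx": 0, "ty": -0.1, "tz": 0, "ax": 0, "ay": 0, "az": 0}
    - {"claw": 4, "tx": 0, "ty": -0.3, "tz": 0, "ax": 0, "ay": 0, "az": 0}
    - {"claw": 4.5, "tx": 0, "ty": -1.5, "tz": 0, "ax": 0, "ay": 0, "az": 0}
    - {"claw": 4.5, "tx": 0, "ty": -3, "tz": 0, "ax": 0, "ay": 0, "az": 0}
    - {"claw": 4.5, "tx": 0, "ty": -5, "tz": 0, "ax": 0, "ay": 0, "az": 0}
    - {"claw": 4.5, "tx": 0, "ty": -5, "tz": 0, "ax": 0, "ay": 0, "az": 0}

```text
time: 9.83
eef_pos: [0.562, 0.0425, 0.17]
tcp_rot: [-0.307, 0.633, -0.574, 0.419]
contact_force: [1.0, -0.1, 1.6]
opening: 0.527
```

Run:
```python
from poses import *
s=st(); print(s["opening"],s["contact_force"].round(2),s["eef_pos"])
GH=np.array([.5639,.051,.11]); Rm=lean(sx,sn,40)
p=GH-.006*sx+.0095*Z-.06*Rm[:,1]; print(p,delta(p,Rm))
shot("wrist","wrist9")
```

```text
0.5274205659027099 [ 1.02 -0.1   1.58] [0.56196632 0.04248992 0.17003522]
[0.54297694 0.01164945 0.16546267] {'t': [3.64, -0.2, -0.23], 'a': [-0.5, 0.2, 29.7]}
```

View pics/wrist9.png

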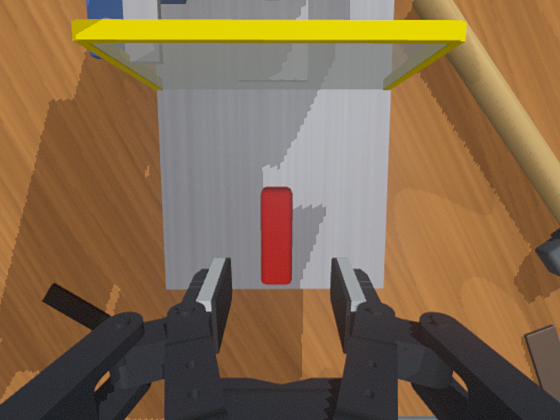

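The gauge lies straight on the bed, with the handle at (277,235) and the bed's midline near column 275. The guard is ahead at rows 30-90. Now I lean and approach.

Call:
play_rows:
  steps:
    - {"claw": 4.5, "tx": 0.7, "ty": -0.2, "tz": -0.1, "ax": 0, "ay": 0, "az": 6}
    - {"claw": 4.5, "tx": 1.4, "ty": -0.2, "tz": -0.2, "ax": 0, "ay": 0, "az": 12}
    - {"claw": 4.5, "tx": 2.2, "ty": -0.2, "tz": -0.2, "ax": -0.2, "ay": 0, "az": 18}
    - {"claw": 4.5, "tx": 2.9, "ty": -0.2, "tz": -0.2, "ax": -0.3, "ay": 0.2, "az": 24}
    - {"claw": 4.5, "tx": 3.6, "ty": -0.2, "tz": -0.2, "ax": -0.5, "ay": 0.2, "az": 29.7}
    - {"claw": 4.5, "tx": 3.6, "ty": -0.2, "tz": -0.2, "ax": -0.5, "ay": 0.2, "az": 29.7}
    - {"claw": 4.5, "tx": 3.6, "ty": -0.2, "tz": -0.2, "ax": -0.5, "ay": 0.2, "az": 29.7}

```text
time: 10.47
eef_pos: [0.5398, 0.0119, 0.1589]
tcp_rot: [-0.137, 0.698, -0.444, 0.545]
contact_force: [0.8, 0.3, 0.6]
opening: 0.524
```

Run:
```python
from poses import *
s=st(); print(s["opening"],s["contact_force"].round(2),s["eef_pos"],s["qpos"].round(3))
GH=np.array([.5639,.051,.11]); Rm=lean(sx,sn,40)
p=GH-.006*sx+.0095*Z; print(p,delta(p,Rm))
```

```text
0.5238922944460873 [0.77 0.31 0.65] [0.53981839 0.01190916 0.15887709] [-0.481  0.017  2.138  0.782  1.136 -0.384]
[0.56108317 0.04570231 0.1195    ] {'t': [-0.55, 5.57, 0.33], 'a': [0.5, -0.5, 0.3]}
```

Call:
play_rows:
  steps:
    - {"claw": 4.5, "tx": -0.5, "ty": 0.5, "tz": 0.3, "ax": 0.5, "ay": -0.5, "az": 0.3}
    - {"claw": 4.5, "tx": -0.5, "ty": 1.8, "tz": 0.3, "ax": 0.5, "ay": -0.5, "az": 0.3}
    - {"claw": 4.5, "tx": -0.5, "ty": 3.2, "tz": 0.3, "ax": 0.5, "ay": -0.5, "az": 0.3}
    - {"claw": 4.5, "tx": -0.5, "ty": 4.4, "tz": 0.3, "ax": 0.5, "ay": -0.5, "az": 0.3}
    - {"claw": 4.5, "tx": -0.5, "ty": 4.4, "tz": 0.3, "ax": 0.5, "ay": -0.5, "az": 0.3}
    - {"claw": 4.5, "tx": -0.5, "ty": 4.4, "tz": 0.3, "ax": 0.5, "ay": -0.5, "az": 0.3}

```text
time: 10.97
eef_pos: [0.5579, 0.0412, 0.1291]
tcp_rot: [-0.136, 0.693, -0.444, 0.552]
contact_force: [-0.4, 0.3, 0.4]
opening: 0.529
```

Run:
```python
from poses import *
s=st(); print(s["opening"],s["contact_force"].round(2),s["eef_pos"],s["dq"].round(3))
GH=np.array([.5639,.051,.11]); Rm=lean(sx,sn,40)
p=GH-.006*sx+.0095*Z; print(p,delta(p,Rm))
shot("wrist","wrist10")
```

```text
0.5294251572206232 [-0.36  0.26  0.38] [0.55790654 0.04115204 0.12911184] [-0.021 -0.018 -0.012 -0.     0.003 -0.001]
[0.56108317 0.04570231 0.1195    ] {'t': [0.2, 1.09, 0.07], 'a': [0.1, 0.3, -0.1]}
```

View pics/wrist10.png

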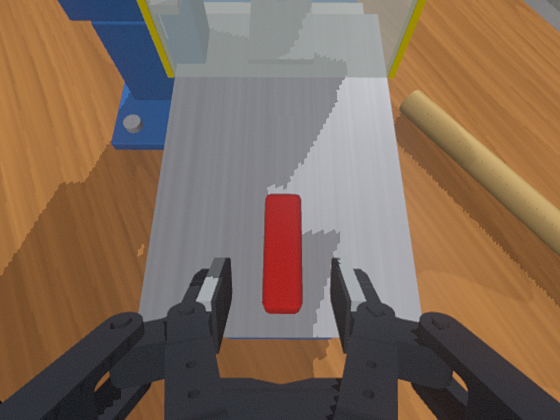

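The handle at (282,253) is centred between the pads, with the guard above it. Finish the approach and grip.

Call:
play_rows:
  grip_force: 45
  steps:
    - {"claw": 4.5, "tx": 0.2, "ty": 0.5, "tz": 0.1, "ax": 0, "ay": 0.3, "az": 0}
    - {"claw": 4.5, "tx": 0.2, "ty": 1, "tz": 0.1, "ax": 0, "ay": 0.3, "az": 0}
    - {"claw": 4.5, "tx": 0.2, "ty": 1, "tz": 0.1, "ax": 0, "ay": 0.3, "az": 0}
    - {"claw": 1, "tx": 0.2, "ty": 1, "tz": 0.1, "ax": 0, "ay": 0.3, "az": 0}
    - {"claw": 1, "tx": 0.2, "ty": 1, "tz": 0.1, "ax": 0, "ay": 0.3, "az": 0}
    - {"claw": 1, "tx": 0.2, "ty": 1, "tz": 0.1, "ax": 0, "ay": 0.3, "az": 0}
    - {"claw": 1, "tx": 0.2, "ty": 1, "tz": 0.1, "ax": 0, "ay": 0.3, "az": 0}
    - {"claw": 1, "tx": 0.2, "ty": 1, "tz": 0.1, "ax": 0, "ay": 0.3, "az": 0}
    - {"claw": 1, "tx": 0.2, "ty": 1, "tz": 0.1, "ax": 0, "ay": 0.3, "az": 0}
    - {"claw": 1, "tx": 0.2, "ty": 1, "tz": 0.1, "ax": 0, "ay": 0.3, "az": 0}

```text
time: 11.85
eef_pos: [0.5616, 0.0431, 0.1213]
tcp_rot: [-0.134, 0.694, -0.445, 0.55]
contact_force: [-0.6, -1.8, 1.9]
opening: 0.197
```

Run:
```python
from poses import *
s=st(); print(s["opening"],s["contact_force"].round(2),s["wrist_torque"].round(3),s["eef_pos"])
GH=np.array([.5639,.051,.11]); Rm=lean(sx,sn,40)
d=s["eef_pos"]-GH; print("tcp in gauge",d@sx,d@sn,d[2])
# slide: handle to -74
for x in (-.11,-.076): 
    p=s["eef_pos"]+(x+.1495)*sx; print(x,delta(p,R.from_quat(s["tcp_rot"]).as_matrix()))
shot("wrist","wrist11")
```

```text
0.1965921915342934 [-0.6  -1.77  1.9 ] [-0.28   0.215  0.085] [0.56159153 0.04312743 0.12127167]
tcp in gauge -0.00803482722610498 -0.0016576932002329056 0.011271668265920048
-0.11 {'t': [-3.02, 2.54, -0.01], 'a': [0.0, 0.0, 0.0]}
-0.076 {'t': [-5.62, 4.73, -0.01], 'a': [0.0, 0.0, 0.0]}
```

View pics/wrist11.png

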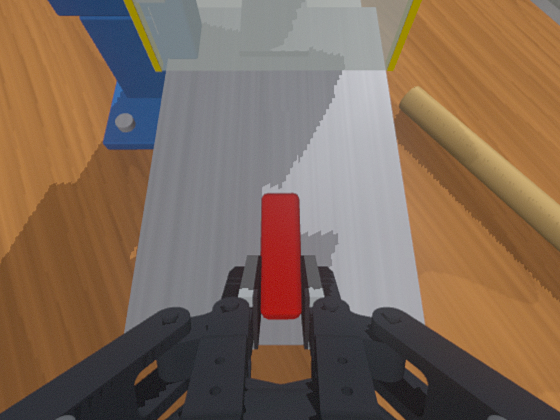

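The handle is gripped at (281,255) with the 40° lean, about 2.5 mm right of the bed's midline. I'll slide it forward with a 2 mm correction.

Call:
play_rows:
  steps:
    - {"claw": 1, "tx": -0.35, "ty": 0.29, "tz": -0.05, "ax": 0, "ay": 0, "az": 0}
    - {"claw": 1, "tx": -0.8, "ty": 0.67, "tz": -0.1, "ax": 0, "ay": 0, "az": 0}
    - {"claw": 1, "tx": -1.3, "ty": 1.09, "tz": -0.15, "ax": 0, "ay": 0, "az": 0}
    - {"claw": 1, "tx": -1.8, "ty": 1.51, "tz": -0.2, "ax": 0, "ay": 0, "az": 0}
    - {"claw": 1, "tx": -2.3, "ty": 1.93, "tz": -0.2, "ax": 0, "ay": 0, "az": 0}
    - {"claw": 1, "tx": -2.7, "ty": 2.27, "tz": -0.2, "ax": 0, "ay": 0, "az": 0}
    - {"claw": 1, "tx": -3.0, "ty": 2.52, "tz": -0.2, "ax": 0, "ay": 0, "az": 0}
    - {"claw": 1, "tx": -3.0, "ty": 2.52, "tz": -0.2, "ax": 0, "ay": 0, "az": 0}

```text
time: 12.57
eef_pos: [0.5785, 0.0801, 0.1213]
tcp_rot: [-0.133, 0.694, -0.445, 0.55]
contact_force: [1.6, 0.5, 2.0]
opening: 0.198
```

Run:
```python
from poses import *
s=st(); print(s["opening"],s["contact_force"].round(2),s["wrist_torque"].round(3),s["eef_pos"],s["qpos"].round(2))
d=s["eef_pos"]-FOOT; print("tcp in bed",d@sx,d@sn,d[2])
shot("wrist","wrist12");shot("scene","scene12"); show("scene12","scene12c",(310,130,450,240),5)
```

```text
0.19821491261305355 [1.55 0.49 1.98] [-0.016 -0.188 -0.047] [0.57849006 0.08005352 0.12127887] [-0.32  0.13  2.1   0.87  0.98 -0.36]
tcp in bed -0.11702817946241977 -3.563788964125006e-05 0.01127886645300534
```

View pics/wrist12.png

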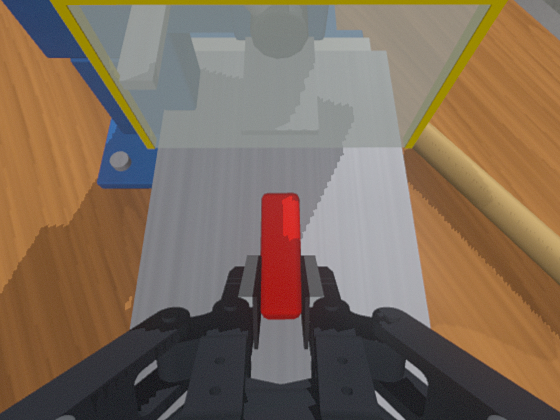

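View pics/scene12c.png

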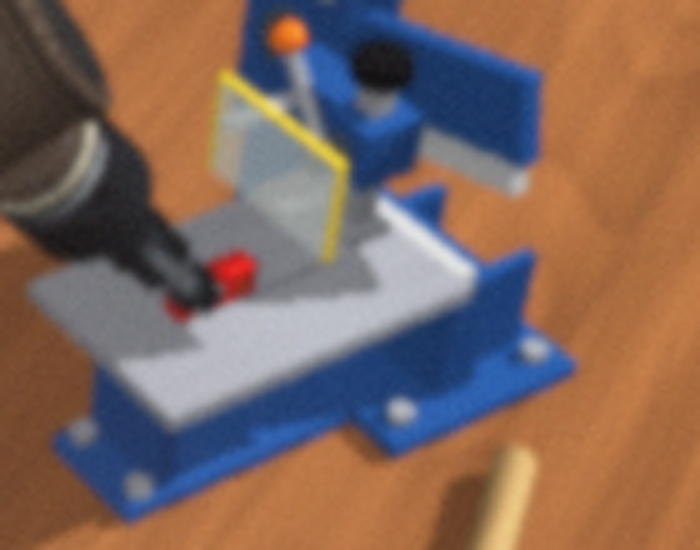

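The foot shows through the guard at columns 245-318 (centre 281) and the handle is at column 281, so they line up. I'll slide the last 37 mm under the foot.

Call:
play_rows:
  steps:
    - {"claw": 1, "tx": -0.25, "ty": 0.2, "tz": 0, "ax": 0, "ay": 0, "az": 0}
    - {"claw": 1, "tx": -0.6, "ty": 0.5, "tz": 0, "ax": 0, "ay": 0, "az": 0}
    - {"claw": 1, "tx": -1.0, "ty": 0.84, "tz": 0, "ax": 0, "ay": 0, "az": 0}
    - {"claw": 1, "tx": -1.4, "ty": 1.18, "tz": 0, "ax": 0, "ay": 0, "az": 0}
    - {"claw": 1, "tx": -1.8, "ty": 1.51, "tz": 0, "ax": 0, "ay": 0, "az": 0}
    - {"claw": 1, "tx": -2.2, "ty": 1.85, "tz": 0, "ax": 0, "ay": 0, "az": 0}
    - {"claw": 1, "tx": -2.6, "ty": 2.19, "tz": 0, "ax": 0, "ay": 0, "az": 0}
    - {"claw": 1, "tx": -2.83, "ty": 2.38, "tz": 0, "ax": 0, "ay": 0, "az": 0}
    - {"claw": 1, "tx": -2.83, "ty": 2.38, "tz": 0, "ax": 0, "ay": 0, "az": 0}
    - {"claw": 1, "tx": -2.83, "ty": 2.38, "tz": 0, "ax": 0, "ay": 0, "az": 0}

```text
time: 13.5
eef_pos: [0.5958, 0.1123, 0.1213]
tcp_rot: [-0.133, 0.694, -0.445, 0.55]
contact_force: [2.6, 1.4, 2.5]
opening: 0.196
```

Run:
```python
from poses import *
s=st(); print(s["opening"],s["contact_force"].round(2),s["wrist_torque"].round(3),s["eef_pos"],s["qpos"].round(2))
d=s["eef_pos"]-FOOT; print("tcp in bed",d@sx,d@sn,d[2])
shot("wrist","wrist13");shot("side","side13"); show("side13","side13c",(160,200,300,340),4)
```

```text
0.19608272436919438 [2.63 1.39 2.47] [ 0.093 -0.186 -0.035] [0.59584236 0.11232398 0.12128006] [-0.25  0.16  2.07  0.89  0.94 -0.32]
tcp in bed -0.08038864671389412 -0.00020674383463945706 0.011280061534204855
```

View pics/wrist13.png

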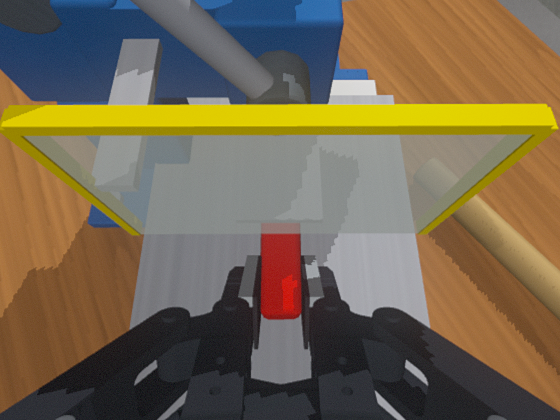

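View pics/side13c.png

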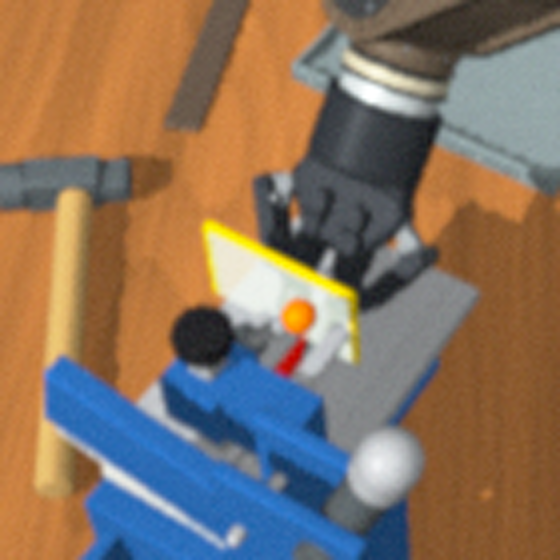

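The handle front has passed under the guard, with the handle at (281,270) in the wrist view and red showing past the guard at side crop (290,355). By numbers the tip is about 15 mm past the foot's centre and on the midline. I'll let go and back out along the tool.

Call:
play_rows:
  steps:
    - {"claw": 3.5, "tx": 0, "ty": 0, "tz": 0, "ax": 0, "ay": 0, "az": 0}
    - {"claw": 3.5, "tx": 0, "ty": 0, "tz": 0, "ax": 0, "ay": 0, "az": 0}
    - {"claw": 3.5, "tx": 0, "ty": 0, "tz": 0, "ax": 0, "ay": 0, "az": 0}
    - {"claw": 3.5, "tx": 0, "ty": -0.5, "tz": 0, "ax": 0, "ay": 0, "az": 0}
    - {"claw": 3.5, "tx": 0, "ty": -2, "tz": 0, "ax": 0, "ay": 0, "az": 0}
    - {"claw": 3.5, "tx": 0, "ty": -4, "tz": 0, "ax": 0, "ay": 0, "az": 0}
    - {"claw": 3.5, "tx": 0, "ty": -7, "tz": 0, "ax": 0, "ay": 0, "az": 0}
    - {"claw": 3.5, "tx": 0, "ty": -10, "tz": 0, "ax": 0, "ay": 0, "az": 0}
    - {"claw": 2, "tx": 0, "ty": -12, "tz": 0, "ax": 0, "ay": 0, "az": 0}
    - {"claw": 1, "tx": 0, "ty": -12, "tz": 0, "ax": 0, "ay": 0, "az": 0}

```text
time: 14.43
eef_pos: [0.5604, 0.0408, 0.217]
tcp_rot: [-0.132, 0.692, -0.447, 0.551]
contact_force: [0.6, 0.2, 0.9]
opening: 0.135
```

Run:
```python
from poses import *
s=st(); print(s["opening"],s["contact_force"].round(2),s["eef_pos"],s["qpos"].round(2))
Rm=lean(sx,sn,0)
p=FOOT+np.array([0,0,.19]); print(p,delta(p,Rm))
p=FOOT-.1*sx+np.array([0,0,.20]); print(p,delta(p,Rm))
shot("wrist","wrist14")
```

```text
0.1350425122654034 [0.61 0.16 0.88] [0.56040278 0.0407741  0.21697986] [-0.41 -0.04  2.08  0.77  1.16 -0.26]
[0.6334 0.1834 0.3   ] {'t': [-17.6, 3.97, -0.25], 'a': [-0.6, -0.1, -40.1]}
[0.58645284 0.09510524 0.31      ] {'t': [-10.6, -3.23, -0.2], 'a': [-0.6, -0.1, -40.1]}
```

View pics/wrist14.png

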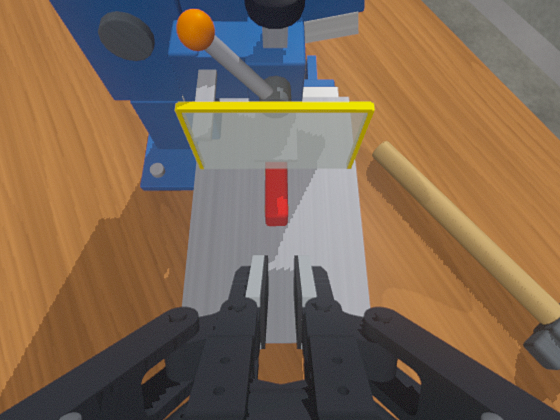

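The gauge stays under the guard at (276,195), straight. The orange ball is at (195,30) and the knob at (277,10). I'll go upright, over to above the knob, and shut the fingers.

Call:
play_rows:
  steps:
    - {"claw": 0, "tx": -2, "ty": -3, "tz": 0, "ax": 0, "ay": 0, "az": -7}
    - {"claw": 0, "tx": -5, "ty": -4, "tz": -0.1, "ax": 0, "ay": 0, "az": -14}
    - {"claw": 0, "tx": -8, "ty": -4, "tz": -0.2, "ax": -0.2, "ay": 0, "az": -21}
    - {"claw": 0, "tx": -10.6, "ty": -3.2, "tz": -0.2, "ax": -0.4, "ay": 0, "az": -28}
    - {"claw": 0, "tx": -10.6, "ty": -3.2, "tz": -0.2, "ax": -0.5, "ay": -0.1, "az": -35}
    - {"claw": 0, "tx": -10.6, "ty": -3.2, "tz": -0.2, "ax": -0.6, "ay": -0.1, "az": -40}
    - {"claw": 0, "tx": -14, "ty": 0.3, "tz": -0.2, "ax": -0.6, "ay": -0.1, "az": -40}
    - {"claw": 0, "tx": -17.6, "ty": 4, "tz": -0.2, "ax": -0.6, "ay": -0.1, "az": -40}
    - {"claw": 0, "tx": -17.6, "ty": 4, "tz": -0.2, "ax": -0.6, "ay": -0.1, "az": -40}
    - {"claw": 0, "tx": -17.6, "ty": 4, "tz": -0.2, "ax": -0.6, "ay": -0.1, "az": -40}

```text
time: 15.32
eef_pos: [0.6324, 0.19, 0.2914]
tcp_rot: [-0.369, 0.608, -0.601, 0.364]
contact_force: [-0.9, -0.4, -0.5]
opening: -0.005
```

Run:
```python
from poses import *
s=st(); print(s["opening"],s["contact_force"].round(2),s["eef_pos"],s["qpos"].round(2))
Rm=lean(sx,sn,0)
p=FOOT+np.array([0,0,.140]); print(p,delta(p,Rm))
shot("wrist","wrist15");shot("side","side15"); show("side15","side15c",(160,200,300,340),4)
shot("scene","scene15"); show("scene15","scene15c",(310,100,450,240),4)
```

```text
-0.005137649237612256 [-0.95 -0.39 -0.49] [0.63243053 0.19001572 0.29142584] [0.14 0.22 1.55 0.01 1.39 0.61]
[0.6334 0.1834 0.25  ] {'t': [0.54, 4.14, 0.45], 'a': [0.7, 0.5, 0.0]}
```

View pics/wrist15.png

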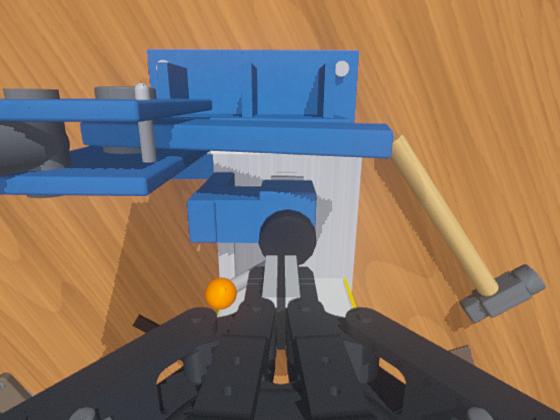

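View pics/side15c.png

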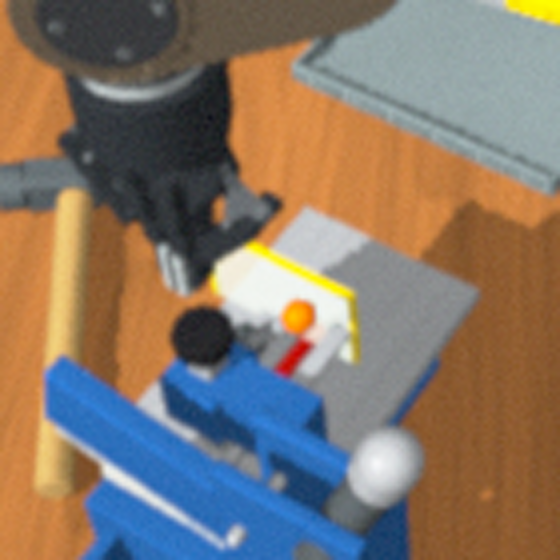

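View pics/scene15c.png

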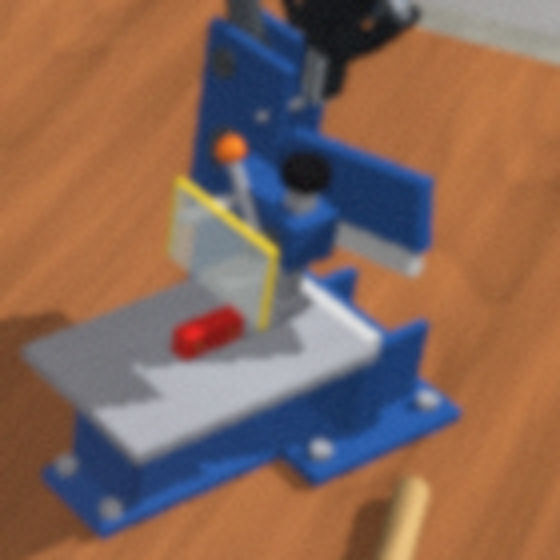

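The wrist view shows the knob's top around (287,237) just ahead of the shut fingertips at (281,258). The scene crop shows the gauge handle lying straight at (208,332), passing under the guard. I'll measure the knob precisely.

Run:
```python
from poses import *
im,d,K,T=load("wrist15"); P=pts(d,K,T)
g=im.max(2)
m=(abs(P[...,2]-.24)<.004)&(g<70); 
n,l,s_,c=cv2.connectedComponentsWithStats(m.astype(np.uint8)); i=1+np.argmax(s_[1:,4]); m=l==i
q=P[m]; print(s_[i],c[i],"z",np.percentile(q[:,2],[5,50,95]))
ct=max(cv2.findContours(m.astype(np.uint8),0,1)[0],key=cv2.contourArea); 
w=np.array([ray(u,K,T,np.median(q[:,2]))[:2] for u in ct[:,0].astype(float)])
# circle fit on upper arc
k=ct[:,0,1]<c[i][1]+5; ww=w[k]; A=np.column_stack([2*ww,np.ones(len(ww))]); x=np.linalg.lstsq(A,(ww**2).sum(1),rcond=None)[0]; print("ctr",x[:2],"r",np.sqrt(x[2]+x[:2]@x[:2]))
for tag in("scene15","side15"): print(proj(FOOT+np.array([0,0,.131]),*load(tag)[2:]))
r=np.append(x[:2],0)-FOOT; print("bed xy",r@sx,r@sn)
```

```text
[ 60 122  11  44 143] [ 65.71328671 143.75524476] z [0.23973813 0.24248378 0.2438503 ]
ctr [0.55384956 0.2961401 ] r 0.004225116545767055
[386.63509384 140.26695215]
[209.06247235 282.0418167 ]
bed xy 0.06219693448900672 0.12316714021931574
```

Run:
```python
from poses import *
im,d,K,T=load("wrist15"); P=pts(d,K,T)
g=im.max(2); roi=np.zeros(g.shape,bool); roi[200:275,250:325]=1
print(P[225,287],im[225,287],P[240,275])
m=(abs(P[...,2]-.241)<.008)&(g<90)&roi
q=P[m]; print(m.sum(),"z",np.percentile(q[:,2],[5,50,95]))
ct=max(cv2.findContours(m.astype(np.uint8),0,1)[0],key=cv2.contourArea); 
w=np.array([ray(u,K,T,np.median(q[:,2]))[:2] for u in ct[:,0].astype(float)])
k=ct[:,0,1]<245; ww=w[k]; A=np.column_stack([2*ww,np.ones(len(ww))]); x=np.linalg.lstsq(A,(ww**2).sum(1),rcond=None)[0]; print("ctr",x[:2],"r",np.sqrt(x[2]+x[:2]@x[:2]))
r=np.append(x[:2],0)-FOOT; print("bed xy",r@sx,r@sn)
```

```text
[0.63842665 0.19336073 0.24245631] [76 66 64] [0.62738874 0.18768098 0.2412072 ]
2213 z [0.23737712 0.24161019 0.24277138]
ctr [0.63478991 0.18604219] r 0.016686709936136992
bed xy 0.0029854380122285224 1.321072919179825e-05
```

Run:
```python
from poses import *
Rm=lean(sx,sn,0)
for z in (.256,.244): print(delta([.6343,.1852,z],Rm))
```

```text
{'t': [-0.04, 3.78, 0.27], 'a': [0.6, 0.2, 0.0]}
{'t': [-0.04, 4.98, 0.28], 'a': [0.6, 0.2, 0.0]}
```

Call:
play_rows:
  steps:
    - {"claw": 0, "tx": 0, "ty": 1.5, "tz": 0.3, "ax": 0.6, "ay": 0.2, "az": 0}
    - {"claw": 0, "tx": 0, "ty": 3, "tz": 0.3, "ax": 0.6, "ay": 0.2, "az": 0}
    - {"claw": 0, "tx": 0, "ty": 4.1, "tz": 0.3, "ax": 0.6, "ay": 0.2, "az": 0}
    - {"claw": 0, "tx": 0, "ty": 4.5, "tz": 0.3, "ax": 0.6, "ay": 0.2, "az": 0}
    - {"claw": 0, "tx": 0, "ty": 4.5, "tz": 0.3, "ax": 0.6, "ay": 0.2, "az": 0}
    - {"claw": 0, "tx": 0, "ty": 4.5, "tz": 0.3, "ax": 0.6, "ay": 0.2, "az": 0}

```text
time: 15.97
eef_pos: [0.6351, 0.1842, 0.251]
tcp_rot: [0.363, -0.606, 0.607, -0.365]
contact_force: [-0.1, 0.8, -0.6]
opening: 0.0
```

Call:
play_rows:
  steps:
    - {"claw": 0, "tx": 0, "ty": 0.1, "tz": 0, "ax": 0, "ay": 0, "az": 0}
    - {"claw": 0, "tx": 0, "ty": 0.2, "tz": 0, "ax": 0, "ay": 0, "az": 0}
    - {"claw": 0, "tx": 0, "ty": 0.3, "tz": 0, "ax": 0, "ay": 0, "az": 0}
    - {"claw": 0, "tx": 0, "ty": 0.4, "tz": 0, "ax": 0, "ay": 0, "az": 0}
    - {"claw": 0, "tx": 0, "ty": 0.4, "tz": 0, "ax": 0, "ay": 0, "az": 0}

```text
time: 16.38
eef_pos: [0.6351, 0.1847, 0.2465]
tcp_rot: [0.363, -0.606, 0.606, -0.365]
contact_force: [0.8, -0.4, -0.2]
opening: -0.004
```

Call:
play_rows:
  steps:
    - {"claw": 0, "tx": 0, "ty": 0.1, "tz": 0, "ax": 0, "ay": 0, "az": 0}
    - {"claw": 0, "tx": 0, "ty": 0.2, "tz": 0, "ax": 0, "ay": 0, "az": 0}
    - {"claw": 0, "tx": 0, "ty": 0.3, "tz": 0, "ax": 0, "ay": 0, "az": 0}
    - {"claw": 0, "tx": 0, "ty": 0.4, "tz": 0, "ax": 0, "ay": 0, "az": 0}
    - {"claw": 0, "tx": 0, "ty": 0.4, "tz": 0, "ax": 0, "ay": 0, "az": 0}

```text
time: 16.8
eef_pos: [0.6351, 0.1847, 0.2425]
tcp_rot: [0.363, -0.606, 0.606, -0.365]
contact_force: [1.1, 0.2, -0.4]
opening: -0.001
```

Call:
play_rows:
  steps:
    - {"claw": 0, "tx": 0, "ty": 0.1, "tz": 0, "ax": 0, "ay": 0, "az": 0}
    - {"claw": 0, "tx": 0, "ty": 0.2, "tz": 0, "ax": 0, "ay": 0, "az": 0}
    - {"claw": 0, "tx": 0, "ty": 0.2, "tz": 0, "ax": 0, "ay": 0, "az": 0}

```text
time: 17.05
eef_pos: [0.6352, 0.1847, 0.2407]
tcp_rot: [0.363, -0.606, 0.607, -0.365]
contact_force: [-0.3, -0.1, 0.8]
opening: 0.003
```

Call:
play_rows:
  steps:
    - {"claw": 0, "tx": 0, "ty": 0.1, "tz": 0, "ax": 0, "ay": 0, "az": 0}
    - {"claw": 0, "tx": 0, "ty": 0.2, "tz": 0, "ax": 0, "ay": 0, "az": 0}
    - {"claw": 0, "tx": 0, "ty": 0.2, "tz": 0, "ax": 0, "ay": 0, "az": 0}

```text
time: 17.3
eef_pos: [0.6352, 0.1847, 0.2384]
tcp_rot: [0.363, -0.606, 0.607, -0.365]
contact_force: [0.1, 1.2, 1.1]
opening: 0.003
```

Call:
play_rows:
  steps:
    - {"claw": 0, "tx": 0, "ty": 0.05, "tz": 0, "ax": 0, "ay": 0, "az": 0}
    - {"claw": 0, "tx": 0, "ty": 0.1, "tz": 0, "ax": 0, "ay": 0, "az": 0}
    - {"claw": 0, "tx": 0, "ty": 0.1, "tz": 0, "ax": 0, "ay": 0, "az": 0}

```text
time: 17.55
eef_pos: [0.6352, 0.1847, 0.2375]
tcp_rot: [0.363, -0.606, 0.607, -0.365]
contact_force: [0.1, 1.0, 0.7]
opening: -0.001
```

Call:
play_rows:
  steps:
    - {"claw": 0, "tx": 0, "ty": 0.05, "tz": 0, "ax": 0, "ay": 0, "az": 0}
    - {"claw": 0, "tx": 0, "ty": 0.05, "tz": 0, "ax": 0, "ay": 0, "az": 0}

```text
time: 17.72
eef_pos: [0.6352, 0.1847, 0.2371]
tcp_rot: [0.363, -0.606, 0.607, -0.365]
contact_force: [0.1, -0.9, 0.7]
opening: 0.001
```

Call:
play_rows:
  steps:
    - {"claw": 0, "tx": 0, "ty": 0.05, "tz": 0, "ax": 0, "ay": 0, "az": 0}
    - {"claw": 0, "tx": 0, "ty": 0.05, "tz": 0, "ax": 0, "ay": 0, "az": 0}

```text
time: 17.88
eef_pos: [0.6352, 0.1847, 0.2371]
tcp_rot: [0.363, -0.606, 0.607, -0.365]
contact_force: [-1.7, -0.4, 3.2]
opening: 0.005
```

z is now holding at 0.2371 while the force rises, so the foot is seated on the leaf. I'll build the force gently.

Call:
play_rows:
  steps:
    - {"claw": 0, "tx": 0, "ty": 0.05, "tz": 0, "ax": 0, "ay": 0, "az": 0}
    - {"claw": 0, "tx": 0, "ty": 0.05, "tz": 0, "ax": 0, "ay": 0, "az": 0}

```text
time: 18.05
eef_pos: [0.6352, 0.1847, 0.2371]
tcp_rot: [0.363, -0.606, 0.607, -0.365]
contact_force: [-1.0, -0.7, 4.6]
opening: 0.005
```

Call:
play_rows:
  steps:
    - {"claw": 0, "tx": 0, "ty": 0.05, "tz": 0, "ax": 0, "ay": 0, "az": 0}
    - {"claw": 0, "tx": 0, "ty": 0.05, "tz": 0, "ax": 0, "ay": 0, "az": 0}

```text
time: 18.22
eef_pos: [0.6353, 0.1847, 0.2371]
tcp_rot: [0.363, -0.606, 0.607, -0.365]
contact_force: [-2.5, -0.9, 6.2]
opening: -0.0
```

Call:
play_rows:
  steps:
    - {"claw": 0, "tx": 0, "ty": 0.03, "tz": 0, "ax": 0, "ay": 0, "az": 0}
    - {"claw": 0, "tx": 0, "ty": 0.03, "tz": 0, "ax": 0, "ay": 0, "az": 0}

```text
time: 18.38
eef_pos: [0.6353, 0.1847, 0.2371]
tcp_rot: [0.363, -0.606, 0.607, -0.365]
contact_force: [-4.1, 0.2, 7.1]
opening: 0.001
```

Call:
play_rows:
  steps:
    - {"claw": 0, "tx": 0, "ty": 0.05, "tz": 0, "ax": 0, "ay": 0, "az": 0}
    - {"claw": 0, "tx": 0, "ty": 0.1, "tz": 0, "ax": 0, "ay": 0, "az": 0}
    - {"claw": 0, "tx": 0, "ty": 0.1, "tz": 0, "ax": 0, "ay": 0, "az": 0}

```text
time: 18.63
eef_pos: [0.6353, 0.1847, 0.2371]
tcp_rot: [0.363, -0.605, 0.607, -0.366]
contact_force: [-3.2, -0.4, 9.5]
opening: 0.001
```

Call:
play_rows:
  steps:
    - {"claw": 0, "tx": 0, "ty": 0.03, "tz": 0, "ax": 0, "ay": 0, "az": 0}
    - {"claw": 0, "tx": 0, "ty": 0.03, "tz": 0, "ax": 0, "ay": 0, "az": 0}

```text
time: 18.8
eef_pos: [0.6353, 0.1847, 0.237]
tcp_rot: [0.363, -0.605, 0.607, -0.366]
contact_force: [-5.2, -0.6, 10.3]
opening: 0.002
```

Call:
play_rows:
  steps:
    - {"claw": 0, "tx": 0, "ty": 0.04, "tz": 0, "ax": 0, "ay": 0, "az": 0}
    - {"claw": 0, "tx": 0, "ty": 0.04, "tz": 0, "ax": 0, "ay": 0, "az": 0}
    - {"claw": 0, "tx": 0, "ty": 0.04, "tz": 0, "ax": 0, "ay": 0, "az": 0}

```text
time: 19.05
eef_pos: [0.6353, 0.1847, 0.2371]
tcp_rot: [0.363, -0.605, 0.607, -0.366]
contact_force: [-6.6, -1.4, 10.9]
opening: -0.0
```

About 11 N is on the knob, within the 8-15 N window. Lift straight off, then check the nip stays.

Call:
play_rows:
  steps:
    - {"claw": 0, "tx": 0, "ty": -0.2, "tz": 0, "ax": 0, "ay": 0, "az": 0}
    - {"claw": 0, "tx": 0, "ty": -0.5, "tz": 0, "ax": 0, "ay": 0, "az": 0}
    - {"claw": 0, "tx": 0, "ty": -1.5, "tz": 0, "ax": 0, "ay": 0, "az": 0}
    - {"claw": 0, "tx": 0, "ty": -3.5, "tz": 0, "ax": 0, "ay": 0, "az": 0}
    - {"claw": 0, "tx": 0, "ty": -5.5, "tz": 0, "ax": 0, "ay": 0, "az": 0}
    - {"claw": 0, "tx": 0, "ty": -6, "tz": 0, "ax": 0, "ay": 0, "az": 0}
    - {"claw": 0, "tx": 0, "ty": -6, "tz": 0, "ax": 0, "ay": 0, "az": 0}

```text
time: 19.63
eef_pos: [0.636, 0.1848, 0.2961]
tcp_rot: [0.362, -0.605, 0.607, -0.367]
contact_force: [-0.3, 0.7, 0.4]
opening: 0.002
```

Run:
```python
from poses import *
s=st(); print(s["contact_force"].round(2),s["eef_pos"])
shot("wrist","wrist16");shot("side","side16"); show("side16","side16c",(160,200,300,340),4)
im,d,K,T=load("wrist16"); P=pts(d,K,T); g=im.max(2)
for t in ("wrist15","wrist16"):
    im,d,K,T=load(t); P=pts(d,K,T); b=(P-FOOT); bx=b@sx; by=b@sn; m=(d>0)&(np.hypot(bx,by)<.012)&(P[...,2]>.225)&(P[...,2]<.25); print(t,"knob z",np.median(P[m][:,2]),m.sum())
    mo=(d>0)&(P[...,2]>.2)&(P[...,2]<.27); hs=cv2.cvtColor(im,cv2.COLOR_BGR2HSV); mo&=(hs[...,0]>4)&(hs[...,0]<20)&(hs[...,1]>200); q=P[mo]; print("ball bed",(bx[mo].max()+bx[mo].min())/2,(by[mo].max()+by[mo].min())/2,q[:,2].max(),mo.sum())
for t in ("wrist3","side2","scene2","wrist15"):
    im,d,K,T=load(t); P=pts(d,K,T); b=(P-FOOT); bx=b@sx; by=b@sn
    for x0,x1 in ((-.02,.02),(.02,.06),(.06,.1)):
        m=(d>0)&(by>.05)&(by<.15)&(bx>x0)&(bx<x1)&(P[...,2]<.33); print(t,x0,m.sum(),np.percentile(P[m][:,2],[50,98]) if m.sum() else 0)
Rm=lean(sx,sn,0)
for x,y,z in((-.036,.088,.19),(-.036,.088,.122)): print(delta(FOOT+x*sx+y*sn+z*Z,Rm))
```

```text
[-0.34  0.65  0.43] [0.63604411 0.18476873 0.29608374]
wrist15 knob z 0.24190403649239234 1054
ball bed -0.047204738951100195 0.041502176324140785 0.252261051790473 644
wrist16 knob z 0.23617737044710693 1071
ball bed -0.03405730441467389 0.04142914653486191 0.25261687994965454 635
wrist3 -0.02 3259 [0.16612957 0.20831248]
wrist3 0.02 1072 [0.04925623 0.11308009]
wrist3 0.06 0 0
side2 -0.02 211 [0.18256061 0.20966125]
side2 0.02 606 [0.23046626 0.270778  ]
side2 0.06 2080 [0.15955421 0.27232989]
scene2 -0.02 51 [0.20310274 0.20717587]
scene2 0.02 806 [0.23042575 0.31415181]
scene2 0.06 297 [0.25264709 0.30751412]
wrist15 -0.02 2708 [0.19035521 0.20818454]
wrist15 0.02 10936 [0.25133416 0.27189671]
wrist15 0.06 11376 [0.23397216 0.27026409]
{'t': [3.77, -0.76, -8.86], 'a': [-0.1, -0.0, -0.1]}
{'t': [3.77, 6.04, -8.87], 'a': [-0.1, -0.0, -0.1]}
```

View pics/wrist16.png

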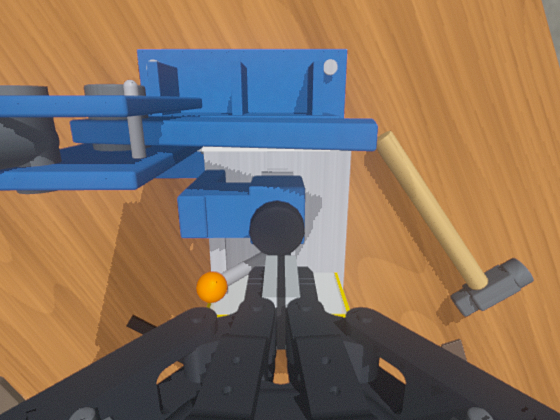

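View pics/side16c.png

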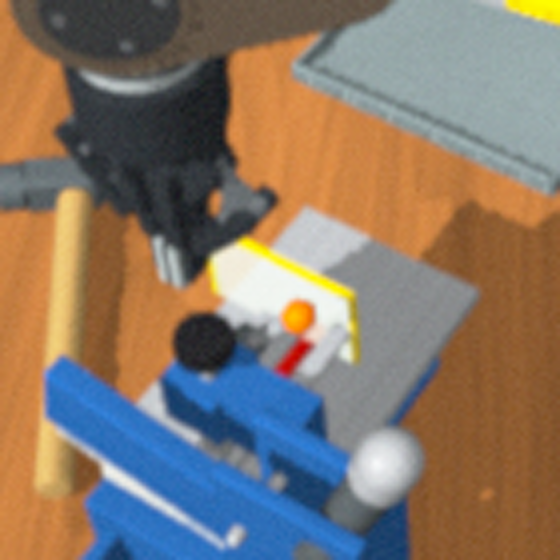

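The knob top dropped from 0.242 to 0.236 and stayed there, and the ball is at about bed (-35, 42) mm. I'll check clearance to the blue uprights before going beside the ball.

Run:
```python
from poses import *
for t in ("wrist3","side2","scene2","wrist16"):
    im,d,K,T=load(t); P=pts(d,K,T); b=(P-FOOT); bx=b@sx; by=b@sn; hs=cv2.cvtColor(im,cv2.COLOR_BGR2HSV); bl=(hs[...,0]>100)&(hs[...,0]<125)&(hs[...,1]>100)
    for z0,z1 in ((.21,.25),(.25,.30),(.30,.36)):
      for y0,y1 in ((-.02,.05),(.05,.1),(.1,.14),(.14,.2)):
        m=(d>0)&bl&(by>y0)&(by<y1)&(bx>-.1)&(bx<.15)&(P[...,2]>z0)&(P[...,2]<z1)
        if m.sum()>15: print(t,(z0,z1),(y0,y1),m.sum(),"bx",np.percentile(bx[m],[2,50,98]).round(3))
```

```text
wrist3 (0.21, 0.25) (-0.02, 0.05) 484 bx [-0.017  0.05   0.054]
side2 (0.21, 0.25) (-0.02, 0.05) 302 bx [0.016 0.061 0.067]
side2 (0.21, 0.25) (0.05, 0.1) 162 bx [0.044 0.065 0.082]
side2 (0.21, 0.25) (0.1, 0.14) 164 bx [0.044 0.081 0.086]
side2 (0.21, 0.25) (0.14, 0.2) 170 bx [0.039 0.076 0.082]
side2 (0.25, 0.3) (0.05, 0.1) 210 bx [0.036 0.072 0.082]
side2 (0.25, 0.3) (0.1, 0.14) 272 bx [0.037 0.074 0.082]
side2 (0.25, 0.3) (0.14, 0.2) 123 bx [0.042 0.078 0.082]
scene2 (0.21, 0.25) (-0.02, 0.05) 137 bx [-0.02  0.05  0.06]
scene2 (0.21, 0.25) (0.05, 0.1) 192 bx [0.032 0.044 0.075]
scene2 (0.21, 0.25) (0.1, 0.14) 107 bx [0.029 0.035 0.072]
scene2 (0.21, 0.25) (0.14, 0.2) 18 bx [0.03  0.034 0.038]
scene2 (0.25, 0.3) (0.05, 0.1) 122 bx [0.032 0.041 0.076]
scene2 (0.25, 0.3) (0.1, 0.14) 137 bx [0.033 0.049 0.076]
scene2 (0.25, 0.3) (0.14, 0.2) 21 bx [0.032 0.036 0.045]
wrist16 (0.21, 0.25) (-0.02, 0.05) 3071 bx [0.015 0.059 0.066]
wrist16 (0.21, 0.25) (0.05, 0.1) 2137 bx [0.038 0.055 0.08 ]
wrist16 (0.21, 0.25) (0.1, 0.14) 532 bx [0.045 0.045 0.046]
wrist16 (0.25, 0.3) (0.05, 0.1) 3401 bx [0.036 0.046 0.081]
wrist16 (0.25, 0.3) (0.1, 0.14) 3199 bx [0.036 0.045 0.081]
```

Call:
play_rows:
  steps:
    - {"claw": 0, "tx": 1.3, "ty": -0.8, "tz": -3, "ax": 0, "ay": 0, "az": 0}
    - {"claw": 0, "tx": 2.6, "ty": -0.8, "tz": -6, "ax": 0, "ay": 0, "az": 0}
    - {"claw": 0, "tx": 3.8, "ty": -0.8, "tz": -8.9, "ax": 0, "ay": 0, "az": 0}
    - {"claw": 0, "tx": 3.8, "ty": -0.8, "tz": -8.9, "ax": 0, "ay": 0, "az": 0}
    - {"claw": 0, "tx": 3.8, "ty": 2, "tz": -8.9, "ax": 0, "ay": 0, "az": 0}
    - {"claw": 0, "tx": 3.8, "ty": 4, "tz": -8.9, "ax": 0, "ay": 0, "az": 0}
    - {"claw": 0, "tx": 3.8, "ty": 4, "tz": -8.9, "ax": 0, "ay": 0, "az": 0}
    - {"claw": 0, "tx": 3.8, "ty": 4, "tz": -8.9, "ax": 0, "ay": 0, "az": 0}

```text
time: 20.4
eef_pos: [0.5377, 0.1926, 0.2507]
tcp_rot: [-0.365, 0.606, -0.606, 0.363]
contact_force: [-0.4, -0.3, 0.3]
opening: -0.001
```

Run:
```python
from poses import *
s=st(); print(s["contact_force"].round(2),s["eef_pos"]); d=s["eef_pos"]-FOOT; print("tcp bed",d@sx,d@sn,d[2])
shot("wrist","wrist17");shot("scene","scene17"); show("scene17","scene17c",(310,100,450,240),4)
Rm=lean(sx,sn,0)
for x,y,z in((-.036,.088,.122),(-.036,.075,.122),(-.036,.035,.122),(-.036,-.01,.122),(-.036,-.03,.122)): print(delta(FOOT+x*sx+y*sn+z*Z,Rm))
```

```text
[-0.39 -0.27  0.33] [0.53769072 0.19261737 0.25074764]
tcp bed -0.03679432809968381 0.0888335722695927 0.14074763945651791
{'t': [0.03, 2.2, -0.06], 'a': [-0.2, -0.0, -0.1]}
{'t': [0.03, 2.2, 1.24], 'a': [-0.2, -0.0, -0.1]}
{'t': [0.03, 2.21, 5.24], 'a': [-0.2, -0.0, -0.1]}
{'t': [0.02, 2.22, 9.74], 'a': [-0.2, -0.0, -0.1]}
{'t': [0.02, 2.23, 11.74], 'a': [-0.2, -0.0, -0.1]}
```

View pics/wrist17.png

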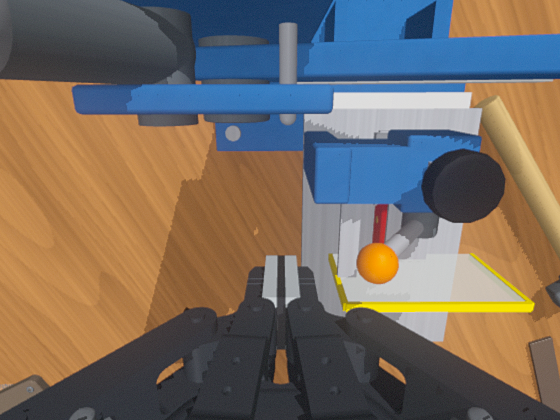

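View pics/scene17c.png

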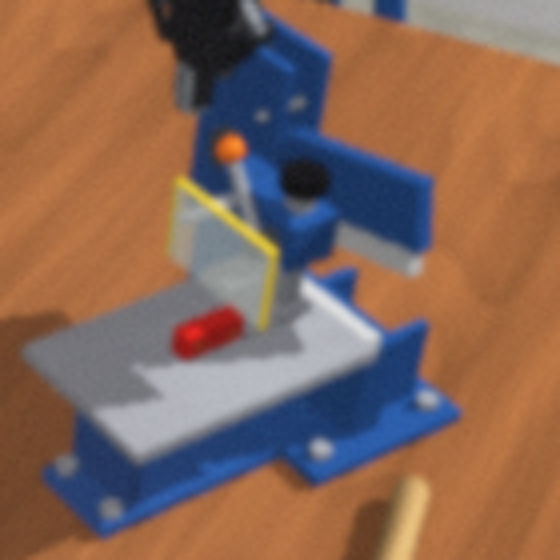

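The fingertips at (281,258) are level with the ball at (378,264), the guard and knob clear either side. Lower by 19 mm, then sweep towards the right.

Call:
play_rows:
  steps:
    - {"claw": 0, "tx": 0, "ty": 1, "tz": 0, "ax": 0, "ay": 0, "az": 0}
    - {"claw": 0, "tx": 0, "ty": 1.9, "tz": 0, "ax": 0, "ay": 0, "az": 0}
    - {"claw": 0, "tx": 0, "ty": 1.9, "tz": 0, "ax": 0, "ay": 0, "az": 0}
    - {"claw": 0, "tx": 0, "ty": 1.9, "tz": 0.6, "ax": 0, "ay": 0, "az": 0}
    - {"claw": 0, "tx": 0, "ty": 1.9, "tz": 1.2, "ax": 0, "ay": 0, "az": 0}
    - {"claw": 0, "tx": 0, "ty": 1.9, "tz": 1.8, "ax": 0, "ay": 0, "az": 0}
    - {"claw": 0, "tx": 0, "ty": 1.9, "tz": 2.4, "ax": 0, "ay": 0, "az": 0}
    - {"claw": 0, "tx": 0, "ty": 1.9, "tz": 3.0, "ax": 0, "ay": 0, "az": 0}
    - {"claw": 0, "tx": 0, "ty": 1.9, "tz": 3.6, "ax": 0, "ay": 0, "az": 0}
    - {"claw": 0, "tx": 0, "ty": 1.9, "tz": 4.2, "ax": 0, "ay": 0, "az": 0}

```text
time: 21.33
eef_pos: [0.5738, 0.175, 0.244]
tcp_rot: [-0.365, 0.608, -0.604, 0.364]
contact_force: [-26.4, 0.7, 41.1]
opening: -0.004
```

Run:
```python
from poses import *
s=st(); print(s["contact_force"].round(2),s["eef_pos"]); d=s["eef_pos"]-FOOT; print("tcp bed",d@sx,d@sn,d[2])
shot("wrist","wrist18")
```

```text
[-26.4    0.69  41.07] [0.57383658 0.17500101 0.24403419]
tcp bed -0.03537920304748394 0.04864828933583789 0.13403418597380817
```

View pics/wrist18.png

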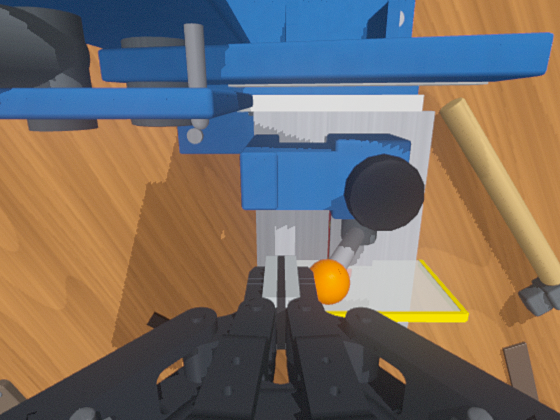

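The fingertips rode up onto the ball with 41 N, because their bevelled ends were too high on it. Backing off at once; I'll go in deeper beside the ball.

Call:
play_rows:
  steps:
    - {"claw": 0, "tx": 0, "ty": -0.3, "tz": -1.5, "ax": 0, "ay": 0, "az": 0}
    - {"claw": 0, "tx": 0, "ty": -0.3, "tz": -3, "ax": 0, "ay": 0, "az": 0}
    - {"claw": 0, "tx": 0, "ty": -0.3, "tz": -4.5, "ax": 0, "ay": 0, "az": 0}
    - {"claw": 0, "tx": 0, "ty": -0.3, "tz": -4.5, "ax": 0, "ay": 0, "az": 0}

```text
time: 21.72
eef_pos: [0.5336, 0.1955, 0.2365]
tcp_rot: [-0.364, 0.606, -0.606, 0.365]
contact_force: [0.3, -0.3, -0.2]
opening: -0.003
```

Run:
```python
from poses import *
s=st(); print(s["contact_force"].round(2),s["eef_pos"]); d=s["eef_pos"]-FOOT; print("tcp bed",d@sx,d@sn,d[2])
im,d,K,T=shot("wrist","wrist19"); P=pts(d,K,T); b=P-FOOT; bx=b@sx; by=b@sn
mo=(d>0)&(P[...,2]>.2)&(P[...,2]<.27); hs=cv2.cvtColor(im,cv2.COLOR_BGR2HSV); mo&=(hs[...,0]>4)&(hs[...,0]<20)&(hs[...,1]>200); q=P[mo]; print("ball bed",np.percentile(bx[mo],[2,98]),np.percentile(by[mo],[2,98]),np.percentile(q[:,2],[2,98]),mo.sum())
m=(d>0)&(np.hypot(bx,by)<.012)&(P[...,2]>.225)&(P[...,2]<.25); print("knob z",np.median(P[m][:,2]),m.sum())
shot("scene","scene19"); show("scene19","scene19c",(310,100,450,240),4)
```

```text
[ 0.27 -0.28 -0.24] [0.53364503 0.19551448 0.23654308]
tcp bed -0.0361356754612883 0.09376581740444688 0.12654308005952136
ball bed [-0.04132121 -0.02581119] [0.01515443 0.02987672] [0.25153104 0.26206603] 1384
knob z 0.2362183304639232 2352
```

View pics/wrist19.png

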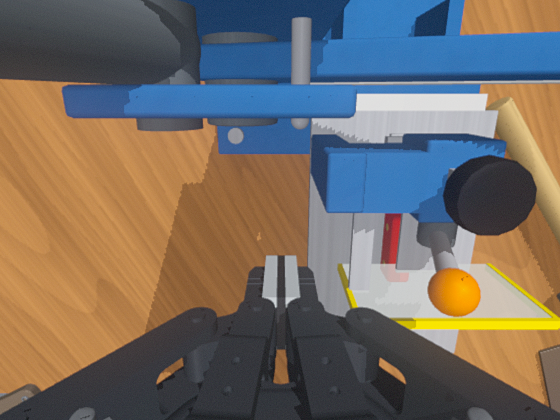

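View pics/scene19c.png

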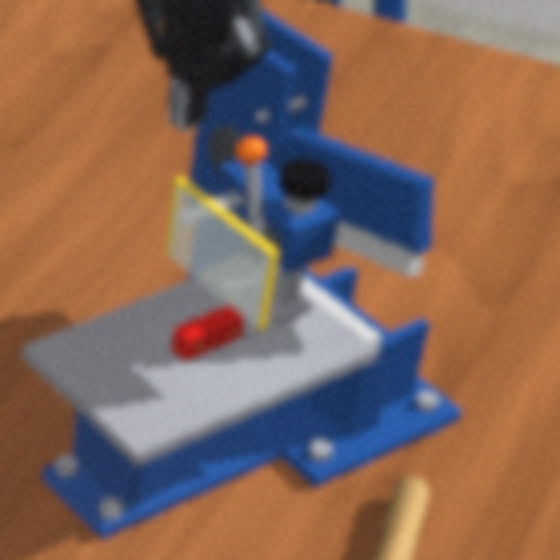

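The lever has already swung partway: the ball is now at bed y ≈ 22 mm with its top at 0.262, and the knob is still down. The fingers' outer faces flare upward and pressed the ball down. So I'll turn the hand 90° and push with the fingers' flat narrow side instead.

Run:
```python
from poses import *
Rm=Rtool(-Z,-sx)
for x,y,z in((-.039,.065,.20),(-.039,.065,.131)): print(delta(FOOT+x*sx+y*sn+z*Z,Rm))
print(st()["qpos"].round(2))
```

```text
{'t': [0.28, -7.33, 2.7], 'a': [-0.0, 90.1, -0.1]}
{'t': [0.29, -0.43, 2.69], 'a': [-0.0, 90.1, -0.1]}
[ 0.17  0.05  1.84 -0.    1.25  0.66]
```

Call:
play_rows:
  steps:
    - {"claw": 0, "tx": 0, "ty": -3, "tz": 0, "ax": 0, "ay": 0, "az": 0}
    - {"claw": 0, "tx": 0, "ty": -6, "tz": 0, "ax": 0, "ay": 7, "az": 0}
    - {"claw": 0, "tx": 0, "ty": -7.3, "tz": 0.5, "ax": 0, "ay": 14, "az": 0}
    - {"claw": 0, "tx": 0, "ty": -7.3, "tz": 1, "ax": 0, "ay": 21, "az": 0}
    - {"claw": 0, "tx": 0, "ty": -7.3, "tz": 1, "ax": 0, "ay": 28, "az": 0}
    - {"claw": 0, "tx": 0, "ty": -7.3, "tz": 1, "ax": 0, "ay": 35, "az": 0}
    - {"claw": 0, "tx": 0, "ty": -7.3, "tz": 1.5, "ax": 0, "ay": 42, "az": 0}
    - {"claw": 0, "tx": 0, "ty": -7.3, "tz": 1.5, "ax": 0, "ay": 49, "az": 0}
    - {"claw": 0, "tx": 0.2, "ty": -7.3, "tz": 2, "ax": 0, "ay": 56, "az": 0}
    - {"claw": 0, "tx": 0.2, "ty": -7.3, "tz": 2, "ax": 0, "ay": 63, "az": 0}
    - {"claw": 0, "tx": 0.3, "ty": -7.3, "tz": 2.7, "ax": 0, "ay": 70, "az": 0}
    - {"claw": 0, "tx": 0.3, "ty": -7.3, "tz": 2.7, "ax": 0, "ay": 77, "az": 0}

```text
time: 22.82
eef_pos: [0.5593, 0.178, 0.3097]
tcp_rot: [0.096, 0.701, -0.701, -0.094]
contact_force: [-0.4, -0.2, 0.6]
opening: 0.001
```

Run:
```python
from poses import *
Rm=Rtool(-Z,-sx)
for x,y,z in((-.039,.065,.16),(-.039,.065,.131)): print(delta(FOOT+x*sx+y*sn+z*Z,Rm))
print(st()["qpos"].round(2),st()["contact_force"])
```

```text
{'t': [0.2, 3.97, -0.09], 'a': [0.1, 12.6, -0.2]}
{'t': [0.21, 6.87, -0.09], 'a': [0.1, 12.6, -0.2]}
[ 0.14  0.04  1.71 -0.    1.39  1.98] [-0.41818968 -0.19618852  0.60164389]
```

Call:
play_rows:
  steps:
    - {"claw": 0, "tx": 0.2, "ty": 1, "tz": -0.1, "ax": 0, "ay": 6.5, "az": -0.2}
    - {"claw": 0, "tx": 0.2, "ty": 2.5, "tz": -0.1, "ax": 0, "ay": 12.6, "az": -0.2}
    - {"claw": 0, "tx": 0.2, "ty": 4, "tz": -0.1, "ax": 0, "ay": 12.6, "az": -0.2}
    - {"claw": 0, "tx": 0.2, "ty": 4, "tz": -0.1, "ax": 0, "ay": 12.6, "az": -0.2}
    - {"claw": 0, "tx": 0.2, "ty": 4, "tz": -0.1, "ax": 0, "ay": 12.6, "az": -0.2}

```text
time: 23.23
eef_pos: [0.5565, 0.1801, 0.269]
tcp_rot: [0.168, 0.687, -0.687, -0.17]
contact_force: [-0.9, -0.8, -0.2]
opening: -0.002
```

Run:
```python
from poses import *
Rm=Rtool(-Z,-sx)
for x,y,z in((-.039,.065,.131),): print(delta(FOOT+x*sx+y*sn+z*Z,Rm))
s=st(); d=s["eef_pos"]-FOOT; print("tcp bed",d@sx,d@sn,d[2])
shot("wrist","wrist20")
```

```text
{'t': [-0.15, 2.8, -0.0], 'a': [-0.0, 0.4, 0.2]}
tcp bed -0.03904234132305273 0.06638512878617485 0.1589800582774808
```

View pics/wrist20.png

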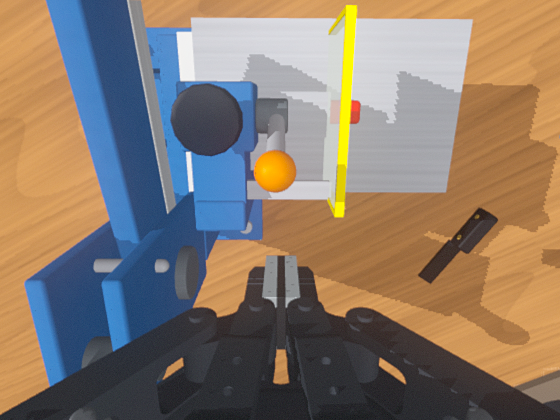

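The ball at (275,172) lies straight ahead of the narrow side of the fingertips at (281,258), with guard and knob either side. Lower and sweep gently.

Call:
play_rows:
  steps:
    - {"claw": 0, "tx": 0, "ty": 1.4, "tz": 0, "ax": 0, "ay": 0.4, "az": 0}
    - {"claw": 0, "tx": 0, "ty": 2.8, "tz": 0, "ax": 0, "ay": 0.4, "az": 0}
    - {"claw": 0, "tx": 0, "ty": 2.8, "tz": 0, "ax": 0, "ay": 0.4, "az": 0}
    - {"claw": 0, "tx": -0.7, "ty": 2.8, "tz": 0, "ax": 0, "ay": 0.4, "az": 0}
    - {"claw": 0, "tx": -1.4, "ty": 2.8, "tz": 0, "ax": 0, "ay": 0.4, "az": 0}
    - {"claw": 0, "tx": -2, "ty": 2.8, "tz": 0, "ax": 0, "ay": 0.4, "az": 0}
    - {"claw": 0, "tx": -2.5, "ty": 2.8, "tz": 0, "ax": 0, "ay": 0.4, "az": 0}
    - {"claw": 0, "tx": -3, "ty": 2.8, "tz": 0, "ax": 0, "ay": 0.4, "az": 0}

```text
time: 23.95
eef_pos: [0.5842, 0.1664, 0.2434]
tcp_rot: [0.171, 0.687, -0.685, -0.171]
contact_force: [-1.1, 1.4, 0.6]
opening: -0.002
```

Call:
play_rows:
  steps:
    - {"claw": 0, "tx": -0.5, "ty": 0, "tz": 0, "ax": 0, "ay": 0, "az": 0}
    - {"claw": 0, "tx": -1, "ty": 0, "tz": 0, "ax": 0, "ay": 0, "az": 0}
    - {"claw": 0, "tx": -1.5, "ty": 0, "tz": 0, "ax": 0, "ay": 0, "az": 0}

```text
time: 24.2
eef_pos: [0.597, 0.1594, 0.2424]
tcp_rot: [0.171, 0.687, -0.685, -0.171]
contact_force: [-0.9, 0.4, 1.2]
opening: 0.0
```

Forces are light (1-2 N), as expected. Continue.

Call:
play_rows:
  steps:
    - {"claw": 0, "tx": -0.5, "ty": 0, "tz": 0, "ax": 0, "ay": 0, "az": 0}
    - {"claw": 0, "tx": -1, "ty": 0, "tz": 0, "ax": 0, "ay": 0, "az": 0}
    - {"claw": 0, "tx": -1.5, "ty": 0, "tz": 0, "ax": 0, "ay": 0, "az": 0}
    - {"claw": 0, "tx": -2, "ty": 0, "tz": 0, "ax": 0, "ay": 0, "az": 0}
    - {"claw": 0, "tx": -2, "ty": 0, "tz": 0, "ax": 0, "ay": 0, "az": 0}

```text
time: 24.62
eef_pos: [0.6149, 0.1496, 0.2418]
tcp_rot: [0.171, 0.686, -0.686, -0.172]
contact_force: [-0.1, 0.2, -0.2]
opening: -0.001
```

Run:
```python
from poses import *
s=st(); d=s["eef_pos"]-FOOT; print("tcp bed",d@sx,d@sn,d[2],s["contact_force"].round(2))
shot("wrist","wrist21")
```

```text
tcp bed -0.03857575337567302 0.000457466569518178 0.13181680426617498 [-0.07  0.22 -0.21]
```

View pics/wrist21.png

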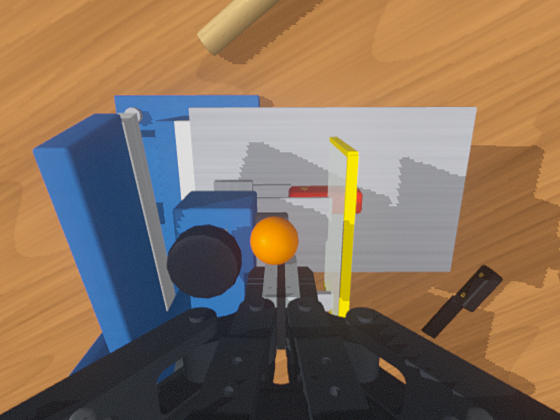

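Call:
play_rows:
  steps:
    - {"claw": 0, "tx": -0.4, "ty": 0.2, "tz": 0, "ax": 0, "ay": 0, "az": 0}
    - {"claw": 0, "tx": -0.8, "ty": 0.4, "tz": 0, "ax": 0, "ay": 0, "az": 0}
    - {"claw": 0, "tx": -1.2, "ty": 0.4, "tz": 0, "ax": 0, "ay": 0, "az": 0}
    - {"claw": 0, "tx": -1.5, "ty": 0.4, "tz": 0, "ax": 0, "ay": 0, "az": 0}
    - {"claw": 0, "tx": -1.5, "ty": 0.4, "tz": 0, "ax": 0, "ay": 0, "az": 0}

```text
time: 25.08
eef_pos: [0.6276, 0.1428, 0.2376]
tcp_rot: [0.171, 0.686, -0.686, -0.172]
contact_force: [-0.5, 0.5, -0.5]
opening: 0.003
```

Call:
play_rows:
  steps:
    - {"claw": 0, "tx": -0.25, "ty": 0, "tz": 0, "ax": 0, "ay": 0, "az": 0}
    - {"claw": 0, "tx": -0.5, "ty": 0, "tz": 0, "ax": 0, "ay": 0, "az": 0}
    - {"claw": 0, "tx": -0.5, "ty": 0, "tz": 0, "ax": 0, "ay": 0, "az": 0}

```text
time: 25.33
eef_pos: [0.6319, 0.1407, 0.2379]
tcp_rot: [0.171, 0.687, -0.686, -0.172]
contact_force: [-0.8, 0.1, -1.3]
opening: 0.003
```

Call:
play_rows:
  steps:
    - {"claw": 0, "tx": -0.2, "ty": 0, "tz": 0, "ax": 0, "ay": 0, "az": 0}
    - {"claw": 0, "tx": -0.4, "ty": 0, "tz": 0, "ax": 0, "ay": 0, "az": 0}
    - {"claw": 0, "tx": -0.4, "ty": 0, "tz": 0, "ax": 0, "ay": 0, "az": 0}

```text
time: 25.58
eef_pos: [0.6342, 0.1394, 0.2377]
tcp_rot: [0.169, 0.687, -0.685, -0.173]
contact_force: [-5.1, 1.8, -1.5]
opening: -0.001
```

Call:
play_rows:
  steps:
    - {"claw": 0, "tx": -0.2, "ty": 0, "tz": 0, "ax": 0, "ay": 0, "az": 0}
    - {"claw": 0, "tx": -0.4, "ty": 0, "tz": 0, "ax": 0, "ay": 0, "az": 0}
    - {"claw": 0, "tx": -0.4, "ty": 0, "tz": 0, "ax": 0, "ay": 0, "az": 0}

```text
time: 25.83
eef_pos: [0.6347, 0.1392, 0.2375]
tcp_rot: [0.166, 0.687, -0.685, -0.176]
contact_force: [-12.8, 5.6, 2.1]
opening: 0.0
```

Run:
```python
from poses import *
s=st(); d=s["eef_pos"]-FOOT; print("tcp bed",d@sx,d@sn,d[2],s["contact_force"].round(2))
shot("wrist","wrist22");shot("scene","scene22"); show("scene22","scene22c",(310,100,450,240),4)
```

```text
tcp bed -0.03835620302891332 -0.021917654563321107 0.12752196322013282 [-12.83   5.59   2.13]
```

View pics/wrist22.png

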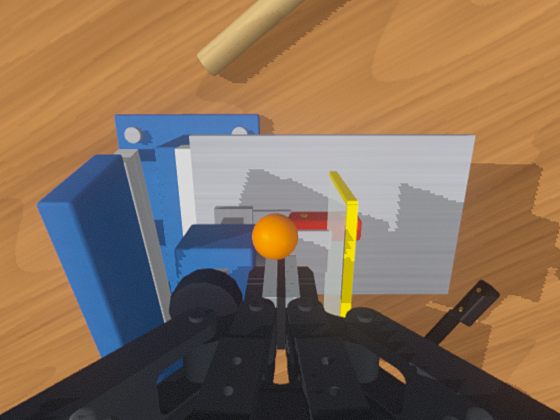

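View pics/scene22c.png

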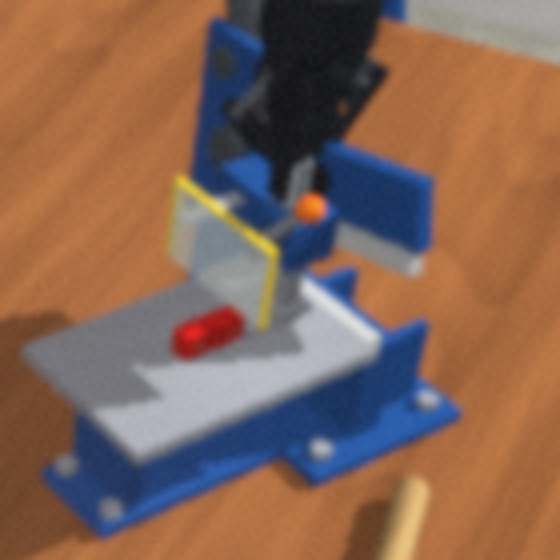

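The ball is over to the right at scene crop (312,207). The stop is felt: 14 N at y = -22 mm, where the geometry predicts it. Back off and up, then check the ball and knob.

Call:
play_rows:
  steps:
    - {"claw": 0, "tx": -0.1, "ty": 0, "tz": 0, "ax": 0, "ay": 0, "az": 0}
    - {"claw": 0, "tx": -0.1, "ty": 0, "tz": 0, "ax": 0, "ay": 0, "az": 0}
    - {"claw": 0, "tx": 0.6, "ty": 0, "tz": 0, "ax": 0, "ay": 0, "az": 0}
    - {"claw": 0, "tx": 1.2, "ty": -1, "tz": 0, "ax": 0, "ay": 0, "az": 0}
    - {"claw": 0, "tx": 1.5, "ty": -4, "tz": 0, "ax": 0, "ay": 0, "az": 0}
    - {"claw": 0, "tx": 1.5, "ty": -8, "tz": 0, "ax": 0, "ay": 0, "az": 0}
    - {"claw": 0, "tx": 1.5, "ty": -8, "tz": 0, "ax": 0, "ay": 0, "az": 0}

```text
time: 26.52
eef_pos: [0.6295, 0.144, 0.3304]
tcp_rot: [0.177, 0.689, -0.684, -0.165]
contact_force: [1.1, -0.6, 2.8]
opening: 0.0
```

Run:
```python
from poses import *
s=st(); d=s["eef_pos"]-FOOT; print("tcp bed",d@sx,d@sn,d[2],s["contact_force"].round(2),s["qpos"].round(2))
im,d,K,T=shot("wrist","wrist23"); P=pts(d,K,T); b=P-FOOT; bx=b@sx; by=b@sn
mo=(d>0)&(P[...,2]>.2)&(P[...,2]<.27); hs=cv2.cvtColor(im,cv2.COLOR_BGR2HSV); mo&=(hs[...,0]>4)&(hs[...,0]<20)&(hs[...,1]>200); q=P[mo]; print("ball bed",np.percentile(bx[mo],[2,98]),np.percentile(by[mo],[2,98]),np.percentile(q[:,2],[2,98]),mo.sum())
m=(d>0)&(np.hypot(bx,by)<.012)&(P[...,2]>.225)&(P[...,2]<.25); print("knob z",np.median(P[m][:,2]),m.sum())
# target: back above gauge handle with lean 40
Rm=lean(sx,sn,40); H=FOOT-.0724*sx
tcp=H-.008*sx+.0113*Z
for p in (tcp-.12*Rm[:,1]+.06*Z,): print(p,delta(p,Rm))
```

```text
tcp bed -0.036571408907449046 -0.015081773481833073 0.22042173502797519 [ 1.06 -0.59  2.81] [0.07 0.16 1.55 0.   1.41 2.13]
ball bed [-0.0429672  -0.02752102] [-0.05140513 -0.03557454] [0.24442082 0.25124538] 443
knob z 0.2361233596946649 782
[0.55944203 0.04430528 0.27322533] {'t': [1.53, 5.28, 12.11], 'a': [-31.4, -85.8, 30.3]}
```

View pics/wrist23.png

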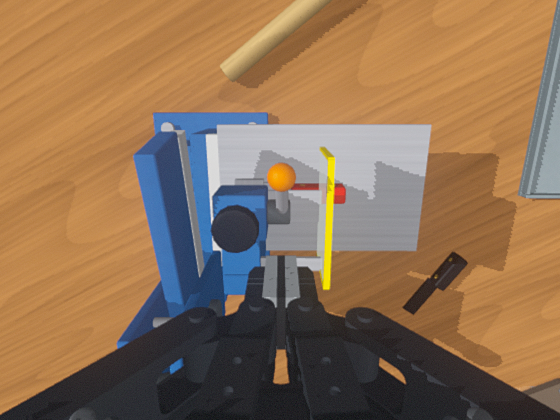

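The ball is at bed y ≈ -43 mm with its top at 0.252, which works out to a clamp angle of about 1.4 rad. The knob still reads 0.236 and the handle is at (320,193), undisturbed. Back to the 40° lean behind the guard.

Call:
play_rows:
  steps:
    - {"claw": 4, "tx": 0.1, "ty": 0, "tz": 3, "ax": 0, "ay": -4, "az": 0}
    - {"claw": 4, "tx": 0.3, "ty": 0, "tz": 7, "ax": -2, "ay": -11, "az": 1}
    - {"claw": 4, "tx": 0.6, "ty": 0, "tz": 10, "ax": -5, "ay": -17, "az": 4}
    - {"claw": 4, "tx": 0.9, "ty": 1, "tz": 12, "ax": -7.5, "ay": -23, "az": 6.5}
    - {"claw": 4, "tx": 1.2, "ty": 2, "tz": 12, "ax": -10, "ay": -29, "az": 9}
    - {"claw": 4, "tx": 1.5, "ty": 3, "tz": 12, "ax": -12.5, "ay": -35, "az": 12}
    - {"claw": 4, "tx": 1.5, "ty": 4, "tz": 12, "ax": -15, "ay": -41, "az": 14.5}
    - {"claw": 4, "tx": 1.5, "ty": 5.3, "tz": 12, "ax": -17.5, "ay": -47, "az": 17}
    - {"claw": 4, "tx": 1.5, "ty": 5.3, "tz": 12, "ax": -20, "ay": -53, "az": 19.3}
    - {"claw": 4, "tx": 1.5, "ty": 5.3, "tz": 12, "ax": -22.5, "ay": -59, "az": 21.5}
    - {"claw": 4, "tx": 1.5, "ty": 5.3, "tz": 12, "ax": -24.5, "ay": -66, "az": 23.5}
    - {"claw": 4, "tx": 1.5, "ty": 5.3, "tz": 12, "ax": -26.5, "ay": -72, "az": 25.5}

```text
time: 27.57
eef_pos: [0.5564, 0.0444, 0.266]
tcp_rot: [-0.089, 0.731, -0.509, 0.446]
contact_force: [-0.1, -0.4, -0.1]
opening: 0.466
```

Run:
```python
from poses import *
s=st(); d=s["eef_pos"]-FOOT; print("tcp bed",d@sx,d@sn,d[2],s["opening"],s["qpos"].round(2))
Rm=lean(sx,sn,40); H=FOOT-.0724*sx
tcp=H-.008*sx+.0113*Z
for p in (tcp-.12*Rm[:,1],tcp-.05*Rm[:,1]): print(p,delta(p,Rm))
```

```text
tcp bed -0.15885416851797912 0.002741799677985656 0.15597053323083532 0.4659009605674902 [-0.36 -0.14  2.05  0.64  1.16  0.15]
[0.55944203 0.04430528 0.21322533] {'t': [2.78, 4.44, 0.68], 'a': [-4.5, -13.9, 5.2]}
[0.58056596 0.08403362 0.15960222] {'t': [2.22, 11.39, 0.05], 'a': [-4.5, -13.9, 5.2]}
```

Call:
play_rows:
  steps:
    - {"claw": 4, "tx": 1, "ty": 1.5, "tz": 0.3, "ax": -2, "ay": -6, "az": 2}
    - {"claw": 4, "tx": 2, "ty": 3, "tz": 0.6, "ax": -4, "ay": -11, "az": 4}
    - {"claw": 4, "tx": 2.8, "ty": 4.4, "tz": 0.7, "ax": -4.5, "ay": -13.9, "az": 5.2}
    - {"claw": 4, "tx": 2.8, "ty": 4.4, "tz": 0.7, "ax": -4.5, "ay": -13.9, "az": 5.2}
    - {"claw": 4, "tx": 2.8, "ty": 4.4, "tz": 0.7, "ax": -4.5, "ay": -13.9, "az": 5.2}

```text
time: 27.98
eef_pos: [0.5587, 0.0442, 0.2121]
tcp_rot: [-0.134, 0.697, -0.446, 0.545]
contact_force: [0.0, 0.3, 0.4]
opening: 0.466
```

Run:
```python
from poses import *
s=st(); d=s["eef_pos"]-FOOT; print("tcp bed",d@sx,d@sn,d[2],s["opening"],s["qpos"].round(2))
Rm=lean(sx,sn,40); H=FOOT-.0724*sx
tcp=H-.008*sx+.0113*Z
for p in (tcp-.05*Rm[:,1],tcp-.02*Rm[:,1],tcp): print(p,delta(p,Rm))
shot("wrist","wrist24")
```

```text
tcp bed -0.15802328637201823 0.0006027045715301949 0.10205129691596578 0.4655697532418749 [-0.4  -0.04  2.08  0.77  1.16 -0.25]
[0.58056596 0.08403362 0.15960222] {'t': [-0.13, 6.94, 0.07], 'a': [0.1, -0.6, 0.1]}
[0.58961908 0.10106006 0.13662089] {'t': [-0.13, 9.94, 0.07], 'a': [0.1, -0.6, 0.1]}
[0.59565449 0.11241101 0.1213    ] {'t': [-0.14, 11.94, 0.07], 'a': [0.1, -0.6, 0.1]}
```

View pics/wrist24.png

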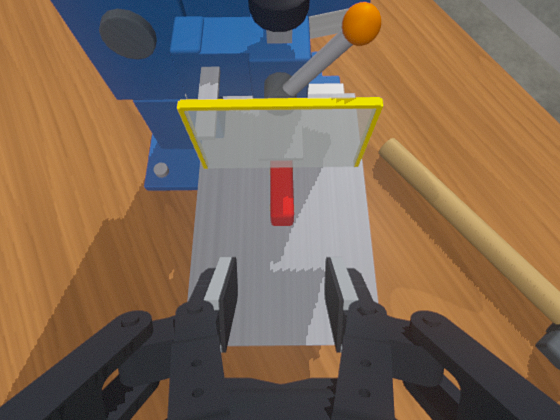

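The lever leans fully right with the ball at (362,25). The handle at (282,195) is centred between the fingers. Approaching.

Call:
play_rows:
  steps:
    - {"claw": 4, "tx": -0.1, "ty": 3, "tz": 0.1, "ax": 0, "ay": -0.6, "az": 0}
    - {"claw": 4, "tx": -0.1, "ty": 6, "tz": 0.1, "ax": 0, "ay": -0.6, "az": 0}
    - {"claw": 4, "tx": -0.1, "ty": 8.5, "tz": 0.1, "ax": 0, "ay": -0.6, "az": 0}
    - {"claw": 4, "tx": -0.1, "ty": 10, "tz": 0.1, "ax": 0, "ay": -0.6, "az": 0}
    - {"claw": 4, "tx": -0.1, "ty": 10, "tz": 0.1, "ax": 0, "ay": -0.6, "az": 0}
    - {"claw": 4, "tx": -0.1, "ty": 10, "tz": 0.1, "ax": 0, "ay": -0.6, "az": 0}

```text
time: 28.53
eef_pos: [0.5908, 0.102, 0.1379]
tcp_rot: [-0.136, 0.693, -0.445, 0.551]
contact_force: [-0.6, -0.6, 0.2]
opening: 0.475
```

Run:
```python
from poses import *
s=st(); d=s["eef_pos"]-FOOT; print("tcp bed",d@sx,d@sn,d[2],s["contact_force"].round(2))
Rm=lean(sx,sn,40); H=FOOT-.0724*sx
tcp=H-.008*sx+.0113*Z
print(delta(tcp,Rm))
shot("wrist","wrist25")
```

```text
tcp bed -0.0919011285445582 -0.0005727361930054973 0.02790422153290277 [-0.61 -0.61  0.22]
{'t': [0.18, 2.01, -0.06], 'a': [0.0, 0.3, 0.1]}
```

View pics/wrist25.png

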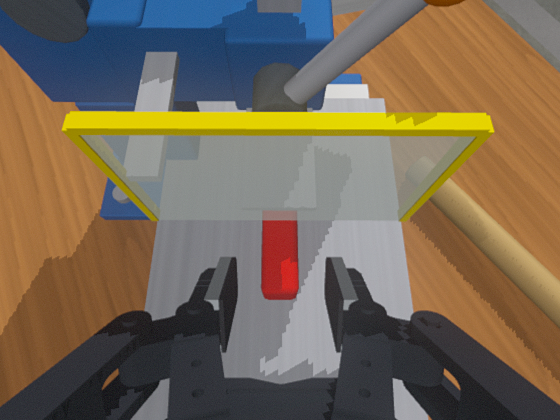

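The handle at (280,255) is between the open pads at (222,300) and (340,300). Finish and close.

Call:
play_rows:
  grip_force: 45
  steps:
    - {"claw": 4, "tx": 0.1, "ty": 1, "tz": 0, "ax": 0, "ay": 0.3, "az": 0}
    - {"claw": 4, "tx": 0.2, "ty": 1.9, "tz": 0, "ax": 0, "ay": 0.3, "az": 0}
    - {"claw": 4, "tx": 0.2, "ty": 1.9, "tz": 0, "ax": 0, "ay": 0.3, "az": 0}
    - {"claw": 3, "tx": 0.2, "ty": 1.9, "tz": 0, "ax": 0, "ay": 0.3, "az": 0}
    - {"claw": 1, "tx": 0.2, "ty": 1.9, "tz": 0, "ax": 0, "ay": 0.3, "az": 0}
    - {"claw": 1, "tx": 0.2, "ty": 1.9, "tz": 0, "ax": 0, "ay": 0.3, "az": 0}
    - {"claw": 1, "tx": 0.2, "ty": 1.9, "tz": 0, "ax": 0, "ay": 0.3, "az": 0}
    - {"claw": 1, "tx": 0.2, "ty": 1.9, "tz": 0, "ax": 0, "ay": 0.3, "az": 0}
    - {"claw": 1, "tx": 0.2, "ty": 1.9, "tz": 0, "ax": 0, "ay": 0.3, "az": 0}
    - {"claw": 1, "tx": 0.2, "ty": 1.9, "tz": 0, "ax": 0, "ay": 0.3, "az": 0}

```text
time: 29.42
eef_pos: [0.5949, 0.1109, 0.1209]
tcp_rot: [-0.135, 0.695, -0.445, 0.549]
contact_force: [-3.0, -1.8, 3.2]
opening: 0.2
```

Run:
```python
from poses import *
s=st(); d=s["eef_pos"]-FOOT; print("tcp bed",d@sx,d@sn,d[2],s["contact_force"].round(2),s["wrist_torque"].round(3),s["opening"])
R0=R.from_quat(s["tcp_rot"]).as_matrix()
print("pull -100mm:",delta(s["eef_pos"]-.1*sx,R0))
shot("wrist","wrist26")
```

```text
tcp bed -0.08210760356920649 -9.907490506589199e-05 0.010878905298182973 [-2.97 -1.84  3.17] [-0.298  0.464  0.454] 0.19969425630336898
pull -100mm: {'t': [7.67, -6.42, 0.0], 'a': [0.0, 0.0, 0.0]}
```

View pics/wrist26.png

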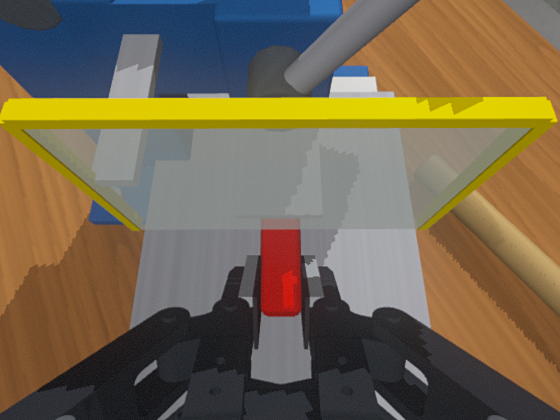

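Gripped, with the handle at (281,265) between the pads. Next I draw it slowly straight back along the feed axis, about 25 mm/s.

Call:
play_rows:
  steps:
    - {"claw": 1, "tx": 0.15, "ty": -0.13, "tz": 0, "ax": 0, "ay": 0, "az": 0}
    - {"claw": 1, "tx": 0.31, "ty": -0.26, "tz": 0, "ax": 0, "ay": 0, "az": 0}
    - {"claw": 1, "tx": 0.46, "ty": -0.39, "tz": 0, "ax": 0, "ay": 0, "az": 0}
    - {"claw": 1, "tx": 0.61, "ty": -0.51, "tz": 0, "ax": 0, "ay": 0, "az": 0}
    - {"claw": 1, "tx": 0.77, "ty": -0.64, "tz": 0, "ax": 0, "ay": 0, "az": 0}
    - {"claw": 1, "tx": 0.92, "ty": -0.77, "tz": 0, "ax": 0, "ay": 0, "az": 0}

```text
time: 29.97
eef_pos: [0.5899, 0.1013, 0.1209]
tcp_rot: [-0.134, 0.695, -0.445, 0.549]
contact_force: [1.7, 5.0, -1.4]
opening: 0.2
```

Call:
play_rows:
  steps:
    - {"claw": 1, "tx": 0.15, "ty": -0.13, "tz": 0, "ax": 0, "ay": 0, "az": 0}
    - {"claw": 1, "tx": 0.31, "ty": -0.26, "tz": 0, "ax": 0, "ay": 0, "az": 0}
    - {"claw": 1, "tx": 0.46, "ty": -0.39, "tz": 0, "ax": 0, "ay": 0, "az": 0}
    - {"claw": 1, "tx": 0.61, "ty": -0.51, "tz": 0, "ax": 0, "ay": 0, "az": 0}
    - {"claw": 1, "tx": 0.77, "ty": -0.64, "tz": 0, "ax": 0, "ay": 0, "az": 0}
    - {"claw": 1, "tx": 0.92, "ty": -0.77, "tz": 0, "ax": 0, "ay": 0, "az": 0}

```text
time: 30.47
eef_pos: [0.5839, 0.0894, 0.1209]
tcp_rot: [-0.135, 0.695, -0.445, 0.549]
contact_force: [0.5, 2.5, 0.8]
opening: 0.2
```

Call:
play_rows:
  steps:
    - {"claw": 1, "tx": 0.15, "ty": -0.13, "tz": 0, "ax": 0, "ay": 0, "az": 0}
    - {"claw": 1, "tx": 0.31, "ty": -0.26, "tz": 0, "ax": 0, "ay": 0, "az": 0}
    - {"claw": 1, "tx": 0.46, "ty": -0.39, "tz": 0, "ax": 0, "ay": 0, "az": 0}
    - {"claw": 1, "tx": 0.61, "ty": -0.51, "tz": 0, "ax": 0, "ay": 0, "az": 0}
    - {"claw": 1, "tx": 0.77, "ty": -0.64, "tz": 0, "ax": 0, "ay": 0, "az": 0}
    - {"claw": 1, "tx": 0.92, "ty": -0.77, "tz": 0, "ax": 0, "ay": 0, "az": 0}

```text
time: 30.97
eef_pos: [0.5782, 0.0789, 0.1209]
tcp_rot: [-0.135, 0.695, -0.445, 0.549]
contact_force: [1.3, 1.1, 0.7]
opening: 0.197
```

Run:
```python
from poses import *
s=st(); d=s["eef_pos"]-FOOT; print("tcp bed",d@sx,d@sn,d[2],s["contact_force"].round(2),s["wrist_torque"].round(3),s["opening"])
shot("wrist","wrist27")
```

```text
tcp bed -0.11819433606028444 -0.0003581160196695796 0.010856446819941079 [1.27 1.12 0.7 ] [ 0.051 -0.007  0.002] 0.19740079104423325
```

View pics/wrist27.png

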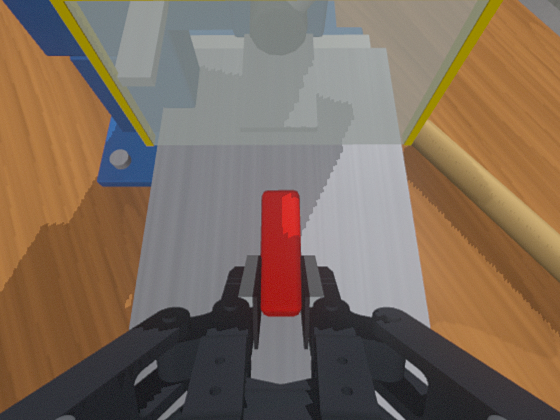

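The drag was felt along the feed axis, 5.2 N falling to about 2 N, with no slip of the grip, and the tip is now out from under the foot. Next I pull clear of the guard and work out a laying spot in the tray.

Call:
play_rows:
  steps:
    - {"claw": 1, "tx": 0.5, "ty": -0.42, "tz": 0, "ax": 0, "ay": 0, "az": 0}
    - {"claw": 1, "tx": 1.2, "ty": -1.0, "tz": 0, "ax": 0, "ay": 0, "az": 0}
    - {"claw": 1, "tx": 2, "ty": -1.7, "tz": 0, "ax": 0, "ay": 0, "az": 0}
    - {"claw": 1, "tx": 3, "ty": -2.53, "tz": 0, "ax": 0, "ay": 0, "az": 0}
    - {"claw": 1, "tx": 4, "ty": -3.38, "tz": 0, "ax": 0, "ay": 0, "az": 0}
    - {"claw": 1, "tx": 5, "ty": -4.22, "tz": 0, "ax": 0, "ay": 0, "az": 0}
    - {"claw": 1, "tx": 6, "ty": -5.06, "tz": 0, "ax": 0, "ay": 0, "az": 0}
    - {"claw": 1, "tx": 6.5, "ty": -5.5, "tz": 0, "ax": 0, "ay": 0, "az": 0}
    - {"claw": 1, "tx": 6.5, "ty": -5.5, "tz": 0, "ax": 0, "ay": 0, "az": 0}

```text
time: 31.77
eef_pos: [0.5375, 0.0022, 0.1208]
tcp_rot: [-0.135, 0.695, -0.446, 0.548]
contact_force: [-0.7, 0.0, 0.8]
opening: 0.198
```

Run:
```python
from poses import *
s=st(); d=s["eef_pos"]-FOOT; print("tcp bed",d@sx,d@sn,d[2],s["contact_force"].round(2),s["opening"],s["qpos"].round(2))
im,dd,K,T=load("wrist2")
C=np.array([ray(u,K,T,.018) for u in ((224,29),(429,147),(315,317),(134,235))]); c=C.mean(0); print(C.round(4),c)
e=[np.linalg.norm(C[i]-C[(i+1)%4]) for i in range(4)]; print(e)
tx=(C[1]-C[0]+C[2]-C[3]); ty=np.degrees(np.arctan2(tx[1],tx[0])); print("yaw",ty)
u=tx/np.linalg.norm(tx); u[2]=0; v=np.array([-u[1],u[0],0])
hs=cv2.cvtColor(im,cv2.COLOR_BGR2HSV); m=(hs[...,0]>22)&(hs[...,0]<34)&(hs[...,1]>150); P=pts(dd,K,T); m&=(P[...,2]>.02)&(P[...,2]<.035); q=P[m]-c; print("yellow local",(q@u).min(),(q@u).max(),(q@v).min(),(q@v).max())
for uv in ((303,250),(317,240)): q=ray(uv,K,T,.013)-c; print("yleaf tip",q@u,q@v)
q=GC-c; print("red was",q@u,q@v)
```

```text
tcp bed -0.20497849704504859 -0.0004015101225758728 0.010849304296726092 [-0.72  0.01  0.77] 0.19830020110041985 [-0.5   0.08  2.16  0.81  1.08 -0.47]
[[ 0.4354 -0.1287  0.018 ]
 [ 0.651  -0.244   0.018 ]
 [ 0.534  -0.4581  0.018 ]
 [ 0.319  -0.3459  0.018 ]] [ 0.48485378 -0.29419517  0.018     ]
[np.float64(0.24452178567930816), np.float64(0.2440490595918922), np.float64(0.2424859121905731), np.float64(0.24640178618396008)]
yaw -27.849230858049406
yellow local -0.0422772634334277 0.013541006162371872 -0.057110994061737884 -0.034849578509570975
yleaf tip 0.06312918726433878 -0.04973295786302317
yleaf tip 0.07159747638855013 -0.030570824868128545
red was -0.027001430506893256 0.05505841069479045
```

```bash
cat >> poses.py <<'E'
TC=np.array([.4849,-.2942,0]); tu=np.array([np.cos(np.radians(-27.85)),np.sin(np.radians(-27.85)),0]); tv=np.array([-tu[1],tu[0],0])
HP=TC-.083*tu+.02*tv
def place(dz): return HP-.0097*sx+(.005+.0109+dz)*Z
E
python3 - <<'E'
from poses import *
Rm=lean(sx,sn,40); s=st()
print(delta(s["eef_pos"]+.07*Z,Rm)); 
for dz in (.12,.04,.002): print(place(dz),delta(place(dz),Rm))
E
```

```text
{'t': [-4.49, -5.37, -0.01], 'a': [-0.0, -0.2, 0.1]}
[ 0.41630288 -0.24630697  0.1359    ] {'t': [20.25, -18.87, 1.04], 'a': [-0.0, -0.2, 0.1]}
[ 0.41630288 -0.24630697  0.0559    ] {'t': [25.37, -12.72, 1.06], 'a': [-0.0, -0.2, 0.1]}
[ 0.41630288 -0.24630697  0.0179    ] {'t': [27.81, -9.81, 1.07], 'a': [-0.0, -0.2, 0.1]}
```

Call:
play_rows:
  steps:
    - {"claw": 1, "tx": -0.8, "ty": -1, "tz": 0, "ax": 0, "ay": 0, "az": 0}
    - {"claw": 1, "tx": -2.2, "ty": -2.7, "tz": 0, "ax": 0, "ay": 0, "az": 0}
    - {"claw": 1, "tx": -3.6, "ty": -4.4, "tz": 0, "ax": 0, "ay": 0, "az": 0}
    - {"claw": 1, "tx": -4.2, "ty": -5.6, "tz": 0, "ax": 0, "ay": 0, "az": 0}
    - {"claw": 1, "tx": -2.5, "ty": -7.5, "tz": 0.1, "ax": 0, "ay": 0, "az": 0}
    - {"claw": 1, "tx": 0.5, "ty": -9.5, "tz": 0.3, "ax": 0, "ay": 0, "az": 0}
    - {"claw": 1, "tx": 4, "ty": -11.5, "tz": 0.5, "ax": 0, "ay": 0, "az": 0}
    - {"claw": 1, "tx": 7.5, "ty": -13.5, "tz": 0.7, "ax": 0, "ay": 0, "az": 0}
    - {"claw": 1, "tx": 11, "ty": -15, "tz": 0.8, "ax": 0, "ay": 0, "az": 0}
    - {"claw": 1, "tx": 14.5, "ty": -16.5, "tz": 0.9, "ax": 0, "ay": 0, "az": 0}
    - {"claw": 1, "tx": 17.5, "ty": -17.8, "tz": 1, "ax": 0, "ay": 0, "az": 0}
    - {"claw": 1, "tx": 20.2, "ty": -18.9, "tz": 1, "ax": 0, "ay": 0, "az": 0}

```text
time: 32.77
eef_pos: [0.416, -0.2463, 0.136]
tcp_rot: [-0.135, 0.695, -0.446, 0.548]
contact_force: [0.7, 0.0, -1.2]
opening: 0.197
```

Run:
```python
from poses import *
Rm=lean(sx,sn,40); s=st(); print(s["opening"],s["qpos"].round(2))
for dz in (.05,.002): print(place(dz),delta(place(dz),Rm))
```

```text
0.19689754589777073 [-1.05  0.12  2.07  0.59  1.39 -0.8 ]
[ 0.41630288 -0.24630697  0.0659    ] {'t': [4.47, 5.39, 0.04], 'a': [0.0, -0.1, 0.1]}
[ 0.41630288 -0.24630697  0.0179    ] {'t': [7.55, 9.07, 0.05], 'a': [0.0, -0.1, 0.1]}
```

Call:
play_rows:
  steps:
    - {"claw": 1, "tx": 1.5, "ty": 1.8, "tz": 0, "ax": 0, "ay": 0, "az": 0}
    - {"claw": 1, "tx": 3, "ty": 3.6, "tz": 0, "ax": 0, "ay": 0, "az": 0}
    - {"claw": 1, "tx": 4.5, "ty": 5.4, "tz": 0, "ax": 0, "ay": 0, "az": 0}
    - {"claw": 1, "tx": 4.5, "ty": 5.4, "tz": 0, "ax": 0, "ay": 0, "az": 0}
    - {"claw": 1, "tx": 4.5, "ty": 5.4, "tz": 0, "ax": 0, "ay": 0, "az": 0}

```text
time: 33.18
eef_pos: [0.4166, -0.2433, 0.0655]
tcp_rot: [-0.135, 0.696, -0.444, 0.548]
contact_force: [-0.1, -0.2, -1.3]
opening: 0.203
```

Run:
```python
from poses import *
Rm=lean(sx,sn,40); s=st(); print(s["opening"],s["eef_pos"])
for dz in (.02,.002): print(place(dz),delta(place(dz),Rm))
shot("wrist","wrist28");shot("scene","scene28"); show("scene28","scene28c",(170,210,340,350),4)
```

```text
0.2025915521025833 [ 0.41657648 -0.24326366  0.06548777]
[ 0.41630288 -0.24630697  0.0359    ] {'t': [2.12, 2.08, 0.13], 'a': [0.2, -0.2, -0.0]}
[ 0.41630288 -0.24630697  0.0179    ] {'t': [3.28, 3.46, 0.14], 'a': [0.2, -0.2, -0.0]}
```

View pics/wrist28.png

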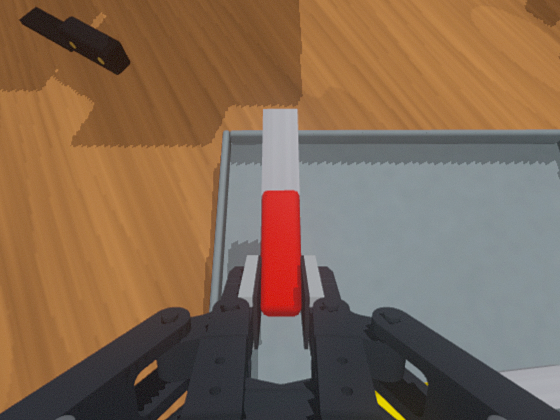

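View pics/scene28c.png

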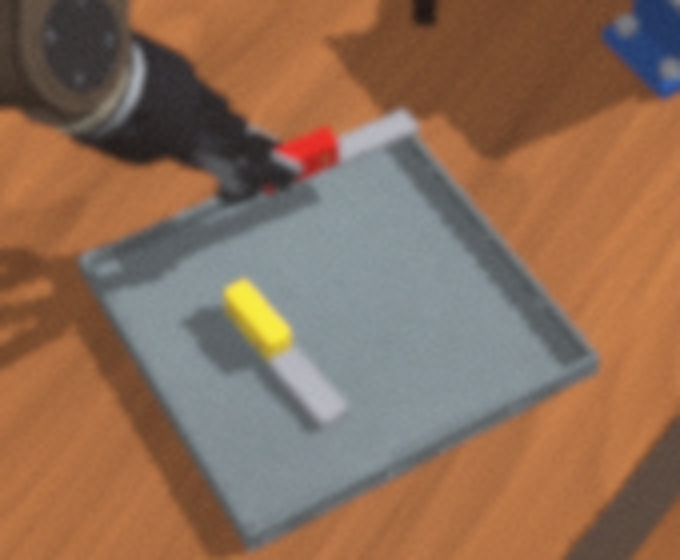

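Run:
```python
from poses import *
im,d,K,T=load("wrist28"); P=pts(d,K,T)
g=im.max(2); s=st(); R0=R.from_quat(s["tcp_rot"]).as_matrix()
q=(P-s["eef_pos"])@R0   # tool coords
own=(d>0)&(q[...,1]>-.16)&(q[...,1]<.0)&(np.abs(q[...,2])<.1)&(abs(q[...,0])<.06)&(g<110)
Q=q[own]
for y0 in (-.02,-.04,-.06,-.08,-.10,-.12): 
    m=(Q[:,1]>y0-.02)&(Q[:,1]<y0)
    if m.sum(): print(y0,m.sum(),"x",np.percentile(Q[m,0],[2,98]).round(3),"z",np.percentile(Q[m,2],[2,98]).round(3))
tgt=place(0)
for Xo in (0,.02,.035):
  W=(Q+[Xo,0,0])@R0.T+tgt; L=W-TC; u=L@tu; v=L@tv
  m=(u>-.048)&(u<.075)&(v>-.062)&(v<-.028); print(Xo,"over yellow",m.sum(),"min z",W[m,2].min() if m.sum() else None)
  m=(W[:,2]<.025); print(" low pts u",(u[m].min(),u[m].max()) if m.sum() else None,"v",(v[m].min(),v[m].max()) if m.sum() else None)
# tip landing
tip=place(0)+(.0097+.088)*sx; L=tip-TC; print("tip local",L@tu,L@tv)
```

```text
-0.02 1695 x [-0.011  0.011] z [-0.023  0.021]
-0.04 12700 x [-0.013  0.011] z [-0.044  0.042]
-0.06 20701 x [-0.017  0.009] z [-0.055  0.053]
-0.08 6899 x [-0.018 -0.009] z [-0.059  0.057]
0 over yellow 5664 min z 0.04699804310446958
 low pts u (np.float64(-0.10539665669750205), np.float64(-0.06317193882026861)) v (np.float64(-0.01038807841015714), np.float64(0.017205946022542735))
0.02 over yellow 8829 min z 0.03392296937156167
 low pts u (np.float64(-0.10605739988452662), np.float64(-0.06201531562322087)) v (np.float64(-0.036106042677322495), np.float64(0.0018595863911526642))
0.035 over yellow 7996 min z 0.024304046890244
 low pts u (np.float64(-0.12588405497755073), np.float64(-0.041892500925534724)) v (np.float64(-0.0599797908587893), np.float64(-0.009650183332389851))
tip local -0.08276961680190723 0.10799969842892665
```

Clearances are fine: the hand's lowest point near the yellow gauge is about 45 mm, against its 29 mm top. The tip lands 12 mm inside the wall. Lowering now.

Call:
play_rows:
  steps:
    - {"claw": 1, "tx": 1.1, "ty": 1, "tz": 0.1, "ax": 0.2, "ay": -0.2, "az": 0}
    - {"claw": 1, "tx": 2.1, "ty": 2.1, "tz": 0.1, "ax": 0.2, "ay": -0.2, "az": 0}
    - {"claw": 1, "tx": 2.7, "ty": 2.8, "tz": 0.1, "ax": 0.2, "ay": -0.2, "az": 0}
    - {"claw": 1, "tx": 3.1, "ty": 3.2, "tz": 0.1, "ax": 0.2, "ay": -0.2, "az": 0}
    - {"claw": 1, "tx": 3.1, "ty": 3.2, "tz": 0.1, "ax": 0.2, "ay": -0.2, "az": 0}
    - {"claw": 1, "tx": 3.1, "ty": 3.2, "tz": 0.1, "ax": 0.2, "ay": -0.2, "az": 0}

```text
time: 33.78
eef_pos: [0.4167, -0.2477, 0.0222]
tcp_rot: [-0.135, 0.693, -0.446, 0.55]
contact_force: [0.2, 0.2, -1.5]
opening: 0.2
```

Run:
```python
from poses import *
Rm=lean(sx,sn,40); s=st(); print(s["opening"],s["eef_pos"],s["contact_force"].round(2),s["wrist_torque"].round(3))
for dz in (.002,0): print(place(dz),delta(place(dz),Rm))
```

```text
0.19990302777329794 [ 0.41667375 -0.24774267  0.022234  ] [ 0.22  0.24 -1.52] [-0.414  0.219 -0.058]
[ 0.41630288 -0.24630697  0.0179    ] {'t': [0.19, 0.4, -0.1], 'a': [-0.2, 0.1, 0.1]}
[ 0.41630288 -0.24630697  0.0159    ] {'t': [0.32, 0.56, -0.1], 'a': [-0.2, 0.1, 0.1]}
```

Go down vertically in small steps until contact.

Call:
play_rows:
  steps:
    - {"claw": 1, "tx": 0.1, "ty": 0.2, "tz": 0, "ax": 0, "ay": 0, "az": 0}
    - {"claw": 1, "tx": 0.2, "ty": 0.4, "tz": 0, "ax": 0, "ay": 0, "az": 0}
    - {"claw": 1, "tx": 0.25, "ty": 0.45, "tz": 0, "ax": 0, "ay": 0, "az": 0}
    - {"claw": 1, "tx": 0.25, "ty": 0.45, "tz": 0, "ax": 0, "ay": 0, "az": 0}

```text
time: 34.12
eef_pos: [0.4168, -0.2466, 0.0166]
tcp_rot: [-0.135, 0.693, -0.446, 0.55]
contact_force: [-0.5, -0.3, -1.3]
opening: 0.198
```

Call:
play_rows:
  steps:
    - {"claw": 1, "tx": 0.04, "ty": 0.05, "tz": 0, "ax": 0, "ay": 0, "az": 0}
    - {"claw": 1, "tx": 0.07, "ty": 0.08, "tz": 0, "ax": 0, "ay": 0, "az": 0}
    - {"claw": 1, "tx": 0.07, "ty": 0.08, "tz": 0, "ax": 0, "ay": 0, "az": 0}

```text
time: 34.37
eef_pos: [0.4169, -0.2467, 0.0159]
tcp_rot: [-0.135, 0.693, -0.446, 0.55]
contact_force: [-0.1, 0.4, 0.3]
opening: 0.196
```

Call:
play_rows:
  steps:
    - {"claw": 1, "tx": 0.03, "ty": 0.04, "tz": 0, "ax": 0, "ay": 0, "az": 0}
    - {"claw": 1, "tx": 0.03, "ty": 0.04, "tz": 0, "ax": 0, "ay": 0, "az": 0}

```text
time: 34.53
eef_pos: [0.417, -0.2467, 0.0158]
tcp_rot: [-0.135, 0.693, -0.446, 0.55]
contact_force: [-2.0, 0.1, 5.3]
opening: 0.195
```

Run:
```python
from poses import *
s=st(); print(s["opening"],s["eef_pos"],s["contact_force"].round(2),s["wrist_torque"].round(3))
shot("wrist","wrist29")
```

```text
0.1950674611182244 [ 0.4169503  -0.24672483  0.01584588] [-1.97  0.07  5.25] [0.242 0.224 0.25 ]
```

View pics/wrist29.png

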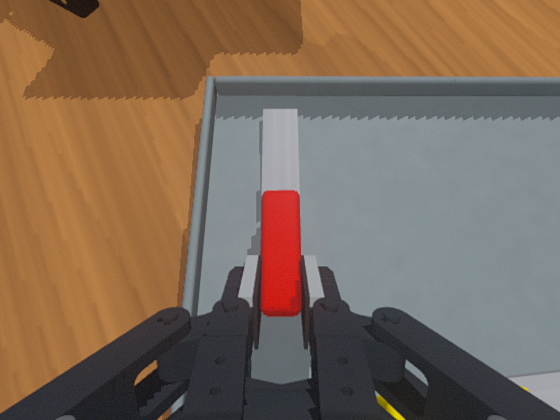

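The gauge rests on the tray floor: leaf tip at (281,110) inside the back wall, 5 N floor contact, left wall clear. I'll open a little and back out along the tool.

Call:
play_rows:
  steps:
    - {"claw": 2.8, "tx": 0, "ty": 0, "tz": 0, "ax": 0, "ay": 0, "az": 0}
    - {"claw": 2.8, "tx": 0, "ty": 0, "tz": 0, "ax": 0, "ay": 0, "az": 0}
    - {"claw": 2.8, "tx": 0, "ty": 0, "tz": 0, "ax": 0, "ay": 0, "az": 0}
    - {"claw": 2.8, "tx": 0, "ty": -0.4, "tz": 0, "ax": 0, "ay": 0, "az": 0}
    - {"claw": 2.8, "tx": 0, "ty": -1.5, "tz": 0, "ax": 0, "ay": 0, "az": 0}
    - {"claw": 2.8, "tx": 0, "ty": -3, "tz": 0, "ax": 0, "ay": 0, "az": 0}
    - {"claw": 2.8, "tx": -0.5, "ty": -6, "tz": 0, "ax": 0, "ay": 0, "az": 0}
    - {"claw": 2.8, "tx": -3, "ty": -9, "tz": 0, "ax": 0, "ay": 0, "az": 0}
    - {"claw": 2.8, "tx": -5, "ty": -12, "tz": 0, "ax": 0, "ay": 0, "az": 0}
    - {"claw": 2.8, "tx": -5, "ty": -14, "tz": 0, "ax": 0, "ay": 0, "az": 0}
    - {"claw": 2.8, "tx": -5, "ty": -14, "tz": 0, "ax": 0, "ay": 0, "az": 0}

```text
time: 35.5
eef_pos: [0.3931, -0.2964, 0.1598]
tcp_rot: [-0.136, 0.689, -0.451, 0.551]
contact_force: [-0.2, -0.8, 1.1]
opening: 0.328
```

Run:
```python
from poses import *
s=st(); print(s["opening"],s["eef_pos"],s["contact_force"].round(2))
for n in ("wrist","scene","side"): shot(n,n+"30")
show("scene30","scene30t",(180,220,330,350),5); show("scene30","scene30s",(310,80,450,240),4)
def loc(p): p=p-TC; return (round(float(p@tu),4),round(float(p@tv),4),round(float(p[2]),4))
for t in ("scene2","scene30","side2","side30","wrist30"):
    im,d,K,T=load(t); P=pts(d,K,T); hs=cv2.cvtColor(im,cv2.COLOR_BGR2HSV)
    for nm,m in (("yel",(hs[...,0]>20)&(hs[...,0]<34)&(hs[...,1]>150)),("red",((hs[...,0]<8)|(hs[...,0]>172))&(hs[...,1]>150))):
        m=m&(P[...,2]>.018)&(P[...,2]<.04)&(np.hypot(P[...,0]-TC[0],P[...,1]-TC[1])<.17)
        if m.sum()>10:
            q=P[m]; top=q[q[:,2]>.024]; print(t,nm,m.sum(),loc(q.mean(0)),np.percentile(q[:,2],[50,98]).round(4))
    b=P-FOOT; bx=b@sx; by=b@sn
    m=(d>0)&(np.hypot(bx,by)<.013)&(P[...,2]>.22)&(P[...,2]<.26); print(t,"knob z",np.median(P[m][:,2]) if m.sum() else None)
```

```text
0.32843430622762854 [ 0.3931092  -0.29638905  0.15976998] [-0.2  -0.8   1.05]
scene2 yel 133 (-0.0094, -0.0491, 0.0257) [0.0262 0.0305]
scene2 red 119 (-0.0224, 0.0515, 0.0256) [0.0262 0.0295]
scene2 knob z 0.24055414244184992
scene30 yel 134 (-0.009, -0.0489, 0.0256) [0.0261 0.0307]
scene30 red 123 (-0.0779, 0.0168, 0.0254) [0.0261 0.0301]
scene30 knob z 0.2348312096017598
side2 yel 80 (-0.0189, -0.0425, 0.0259) [0.0261 0.0314]
side2 red 91 (-0.0312, 0.0579, 0.0258) [0.0262 0.0314]
side2 knob z 0.24192699741339396
side30 yel 83 (-0.0193, -0.0422, 0.0257) [0.0264 0.032 ]
side30 red 79 (-0.0861, 0.025, 0.0259) [0.0261 0.0311]
side30 knob z 0.23600913455999056
wrist30 yel 571 (0.0008, -0.0442, 0.028) [0.0281 0.0295]
wrist30 red 1149 (-0.0815, 0.0174, 0.0279) [0.028  0.0295]
wrist30 knob z None
```

View pics/wrist30.png

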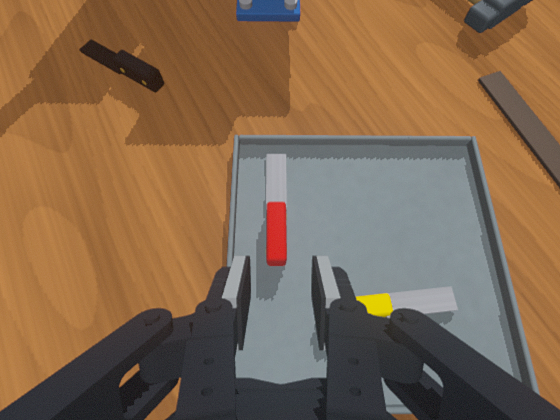

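View pics/scene30t.png

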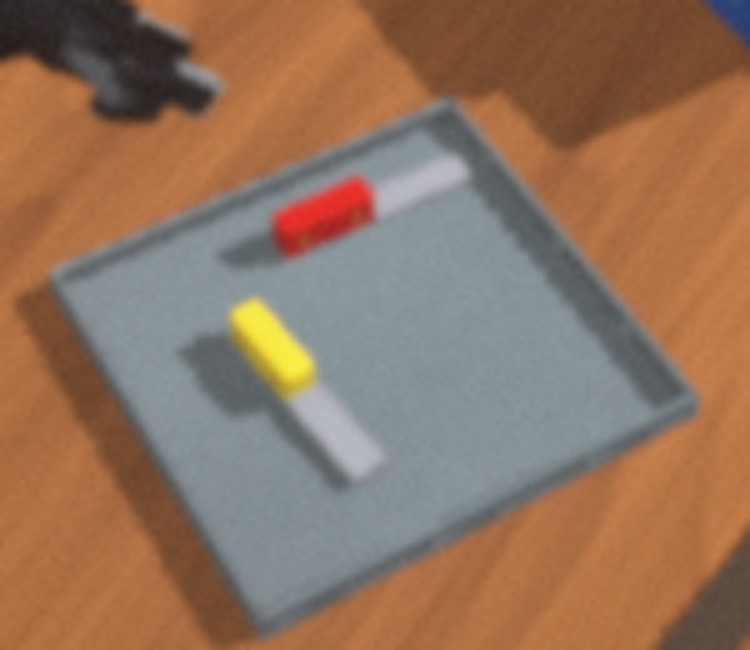

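View pics/scene30s.png

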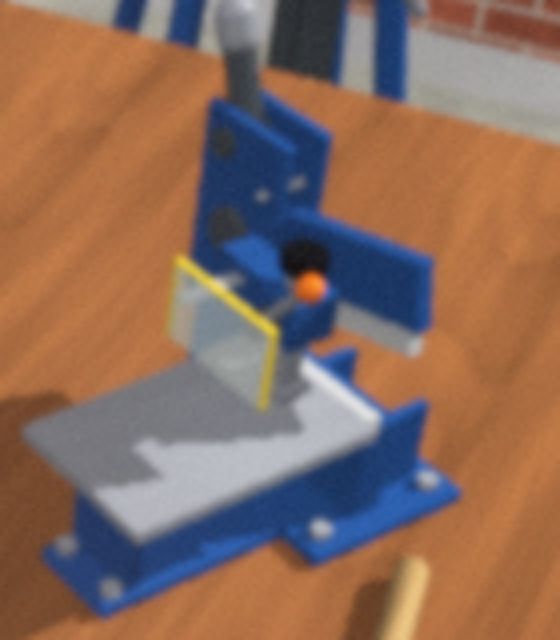

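The red gauge lies flat and inside the tray, with its handle at (276,233) in the wrist view. The yellow gauge is unmoved, the clamp ball is over to the right at scene crop (312,287), and the hand is clear. Handing in.

Run:
```python
from plant import ctrl
print(ctrl.sign_off())
```

```text
the job is handed in; nothing more can be done
None
```

The job is done and handed in at about 35.7 s; the robot reports no verdict. The hold-down is set on the 5 mm leaf, the clamp is at its stop, and the red gauge is back in the tray.

**What I did**
- **Fetching the gauge:** a 40° lean was out of the arm's range at the tray. I picked the red gauge up with a 10° lean, set it on the front of the bed and regripped it there with the 40° lean. I then slid it flat under the foot until the tip was about 12–15 mm past the foot's centre.
- **Pressing the knob:** I pressed with about 11 N. The fingertips stopped at z 0.237, which puts the foot about 5 mm over the bed.
- **Swinging the clamp:** I swung the lever until it stopped, with about 14 N on the fingers.
- **Drawing it out:** I drew the gauge out at about 25 mm/s and felt 5 N of drag falling to about 2 N. Then I laid it flat in the tray.

**Last checks**
- **Gauge:** the red handle is flat on the tray floor. I planned the tip to land about 12 mm inside the wall, and the pictures show it inside.
- **Left alone:** the yellow gauge measured within 1 mm of where it was. I did not measure the hammer and flat bar again, but the hand never went near them.
- **Hold-down:** the depth images put the knob about 6 mm lower than at the start, and it has stayed there since the press. Their absolute knob height reads 1–2 mm below the contact height of 0.237, within calibration.
- **Clamp:** the ball's position gives about 1.4 rad.

**What went wrong:** my first push on the clamp lever, with the fingers' flared outer faces, rode up on the ball with about 49 N in total (41 N of it upward). I backed off, turned the hand 90° and finished with light forces. That push moved the lever only partway, to an estimated 0.43 rad, and the knob height did not change. The fingers made that contact as far as I could see, but I can't rule out that it counted against the 40 N limit on the gripper's body.

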